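# Pin a ramp plate with bench-mounted locking pliers

## Robot

A 7-joint arm with a two-finger parallel gripper is mounted at the origin on the work surface. World frame = base frame: x ahead of the robot, y to its left, z up, the work surface at z = 0. Lengths are in mm, angles in rad, forces in N, time in s.
With the tool pointing down it reaches from about 400 to 875 mm from the base axis. Payload 6.5 kg.
Tool frame: the origin (TCP) lies at the very end of the fingers, on their centre line; the grasp point (between the pads) lies r.pinch_z behind it (r.pinch_z is the distance from the TCP to the grasp point, in mm); z points along the fingers, y is the direction in which the jaws open and shut (so a half turn about z gives the same grasp; the last joint's range is limited). The gripper opens to 88 mm and grips with 3 to 60 N. Pads are 18 mm wide; open, the fingers measure 123 mm over their backs; the gripper's body (75 mm by 187 mm) begins 45 mm behind the grasp point.
Start: joints at [-1.202, 0.536, -0.004, 1.538, 0.003, 1.067, -0.071], TCP at [273.794, 589.514, 213.616] pointing down, gripper open.
Joint ranges: [-2.7, 2.7], [-0.37, 2.16], [-1.27, 1.26], [0.24, 2.4], [-1.31, 4.45], [0.19, 1.91], [-2.76, 2.76]. Speed limits (rad/s): [2.39, 2.39, 3.14, 3.14, 3.14, 3.14, 3.14].

## Interface

Orientations are given as a unit quaternion [x, y, z, w].
In Python, from bench import r gives the robot as it stands.
- The arm moves only by the tool send_rows, never from a script. Its argument "steps" is one flat list of numbers, 7 for each row, row after row: the shift along the tool's x, y, z in m, then the turn, a rotation vector about the tool's x, y, z in degrees, then the finger opening in m, from 0 to 0.0881. In form: [x, y, z, rx, ry, rz, jaw, x, y, z, rx, ry, rz, jaw, ...]. A call has 1 to 8 rows; each row shifts and turns the commanded pose from where the row before left it, along the tool's axes as they then stand; what a row does not reach is not made up. A row lasts 1/12 s, in which the tool goes at most 41.7 mm and 7.16 degrees, less where a joint would pass 70% of its speed; a pose out of reach is approached as far as the arm can. A call is refused whole if a number of a shift passes 0.0417 or a number of a turn 7.16, either way. A call with a gripper value outside its range is refused whole. The fingers move at their own pace and stop on an object; "force" is the grip in N (left out, the last holds). Time passes only in rows, so rows that do not move let the fingers close. It gives the time, the measured TCP pose, the force and the opening at its end, in the units of the state.
- r.read_state(): the state, without advancing time (a new reading comes with each control period).
- r.get_image(name): name is "scene" or "top"; returns a dict with "image" (400x640x3 uint8, blue, green, red), "camera_matrix" (3x3 intrinsics, pixels), "D" ([k1, k2, p1, p2, k3] as OpenCV has them; the pictures are not rectified), "xyz" and "attitude" of the camera in the world. Camera axes: x right, y up, looking along -z (the intrinsics and any distortion apply to the point x, -y, -z); pixel columns grow to the right and rows downward; lengths in mm; the calibration is good to about 2 mm. A picture is of the moment at which its call begins. There is no depth.
- r.job_done(): hands the job in, once; it reports no verdict.
The state is a dict: "clock": time; "qpos": joint angles; "dq": joint speeds; "joint_efforts": joint torques, N m; "tcp_pos": TCP position; "tool_rot": TCP orientation; "wrist_force": force on the tool from outside, world axes, zero at the start; "ft_torque": the same for the moment, N m; "finger_gap": finger opening in mm.
Only numpy, scipy, OpenCV 4.12 (cv2) and the standard library are available. Lean on these libraries where they do the work, as an engineer would, in place of code of your own. Each camera call takes 0.05 s, during which the arm holds its last target.

## Task

Lower the loose ramp plate level onto the two pins of the seat on top of the clutch hub in the vise, tongue towards the locking pliers, until it lies flat on the seat. Then squeeze the pliers' handles together until they lock over centre and have pushed the stiff keeper fully across the plate's tongue, let go, and flick the release lever so that the pliers spring open again, leaving plate and keeper in place. Leave the pulley, the nuts and the circlip pliers where they are.

Things in the scene. Friction and masses are not known exactly. Their poses are not given: they have to be found in the camera images.
- plate_lug (a point): Centre line of the lug that stands in the middle of the loose ramp plate, 36 mm above the plate's underside. Hold the plate by this lug: 20 mm thick along y, 34 mm long along x, top 48 mm above the underside. Axes: x towards the plate's tongue, y through its two holes, z up.
- plate: Loose aluminium ramp plate, 250 g or so, flat on the bench left or right of the vise; origin under its centre. 60 mm (x) by 110 mm (y), 6 mm thick, four low ribs on top; a 24 mm wide tongue reaches to x = 57 mm; two round holes of 10.5 mm diameter at y = -40 and 40 mm.
- seat (a point): Middle of the flat seat (56 by 106 mm) on the splined hub in the small blue vise, 90 mm above the bench. Two upright tapered pins, 7.5 mm diameter, 13 mm high, stand 40 mm either side of it on its y axis; a ledge at +x carries the tongue. Plate home: its underside on the seat, plate_lug 36 mm above this point, the plate's x along this x. x points to the pliers, z up.
- vise: Fixed set-up of vise, seat, pliers and rail, which shift together; origin on the bench under the seat, axes as the seat's. A 12 mm steel lamp rail runs along y above the pliers' ends at x = 0.189, z = 0.295 on posts at y = -0.13, 0.13. It keeps an upright hand off the release lever; one leaning 30 to 45 degrees back towards the robot, fingers pointing forward and down, goes under.
- handles (a point): Fixed point midway between the pliers' two handles, where to squeeze. x runs along the handles to their ends, rising at 35 degrees away from the robot; y from handle to handle; z square to both, up. Bars 12 mm thick (y), 16 mm deep (z); here 65 mm over the outside when open, 40 mm locked. +y handle ends at x = 26 mm, -y handle at 40 mm. Both move alike; 15 to 20 N on each locks them.
- pliers: The bench-mounted steel locking pliers; origin at their pivot pin, 62 mm before the point handles on the same x axis; axes as those of handles. Their jaws stand at either side of the plate's tongue, outside the keeper.
- squeeze (a joint): Angle by which each handle is squeezed: 0 fully open, 0.20 rad fully closed and locked. A spring holds them open below about 0.165 (the centre) and locked above it.
- release (a joint): Release lever, hinged inside the +y handle: 0 at rest, up to 0.7 rad, springs back. With the pliers locked, pushing its tip in the +y direction of handles with a few newtons spreads the handles until, at about 0.5 rad (some 18 mm at the tip), they snap open.
- lever_tip (a point): Where to push the release lever, near its free end; moves with lever and handle. A bar 8 mm thick, 12 mm deep (z of handles), with a 12 mm round knob that ends 10 mm further out; it sticks out along x past both handle ends. This point is 32 mm from the lever's hinge. Pliers locked: near their middle line, 58 mm along x from handles, with free space on its -y side.
- keeper (a joint): Small dark steel block with a nose, sliding on the ledge at the seat's +y side: 0 back, 0.0085 m fully across the plate's tongue. Stiff (12 N), stays where it is. The nose runs 8.5 mm above the seat. The pliers' jaw pushes it all the way across as they close.
- pulley: Loose aluminium drive pulley, 100 mm across, 30 mm high, a bystander; origin under its centre. It and the plate can change places.
- nut0: Loose axle nut, 24 mm across flats, 14 mm high, a bystander.
- nut1: Another such axle nut, a bystander.
- circlip_pliers: Loose circlip pliers with red handles, 160 mm long, a bystander; origin at their pivot, lying flat.
Things that resemble listed ones, but are neither listed nor needed, are in the scene too. What is shaped like the plate but blue or turquoise is not meant.

How it is judged:
By the outcome, as a careful person would: the job done as asked, in the order asked, and still so for the second after the job is handed in, with the robot touching nothing.
It also fails if it takes over 70 s, if anything falls off the work surface, if the arm or the gripper's body presses on something with over 40 N, if the wrist force passes 120 N, or if a joint passes its speed limit or range.

## Working session

There is one attempt and no reset: what is moved stays moved. The work goes in short steps, Python scripts to look and compute and a tool call to move; the robot and the scene stay as the last step left them, time stands still between calls to the robot, and variables do not carry over. Pictures are saved under pics/ and viewed, and the job is handed in when it is done.

Besides the shell and the picture viewer there is one more tool, called as name(argument=value, ...), one argument or row to a line, values as JSON. send_rows: Moves the arm, as the interface text tells. Its arguments: {"type":"object","properties":{"steps":{"type":"array","items":{"type":"number"}},"force":{"type":"number"}},"required":["steps"]}

```bash
ls; mkdir -p pics; python3 - <<'E'
from bench import r
import cv2
print(r.pinch_z); s=r.read_state(); print(s)
for n in("scene","top"):
    d=r.get_image(n); cv2.imwrite(f"pics/{n}0.png",d["image"]); print(n,d["camera_matrix"],d["D"],d["xyz"],d["attitude"])
E
```

```text
pics
18.700000000000003
{'clock': 0.0, 'qpos': array([-1.20218602,  0.53716376, -0.00450041,  1.53884507,  0.00261419,
        1.06730095, -0.07122596]), 'dq': array([-0.00025738, -0.00157056, -0.00083202, -0.00124353,  0.00032907,
        0.00218983, -0.00138172]), 'joint_efforts': array([ 8.57783903e-05, -5.70971560e+01,  9.90868695e-01, -2.51599252e+01,
       -5.62081207e-02,  1.79151655e-02,  1.65244569e-04]), 'tcp_pos': array([273.51812883, 588.93454876, 212.75103292]), 'tool_rot': array([ 2.15644813e-01,  9.76471496e-01, -8.45370771e-04, -1.32126891e-04]), 'wrist_force': array([ 0.59734174, -0.33181643, -0.18180827]), 'ft_torque': array([-0.03483055,  0.01971424, -0.00601446]), 'finger_gap': 88.12002992498692}
scene [[364.02858762   0.         319.54556281]
 [  0.         364.02858762 201.72085485]
 [  0.           0.           1.        ]] [0.01358766 0.         0.         0.         0.        ] [1011.60828322  165.9234478   874.24452342] [0.18465062 0.25779864 0.77084084 0.55249291]
top [[517.67423875   0.         316.2235654 ]
 [  0.         517.67423875 201.74683367]
 [  0.           0.           1.        ]] [-0.02672922  0.          0.          0.          0.        ] [ 403.84124058    3.906757   1575.10628122] [ 0.02537222 -0.02116359 -0.69869966  0.71465176]
```

View pics/scene0.png

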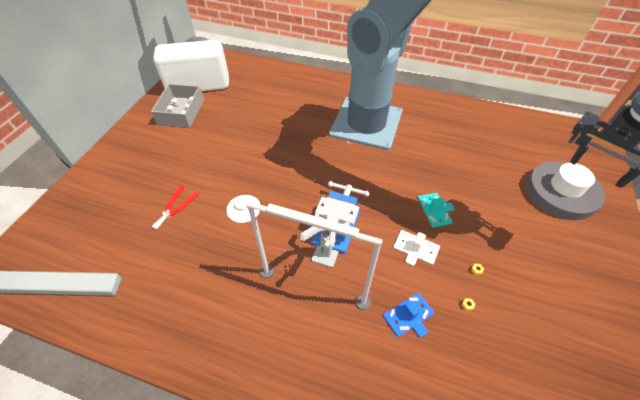

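View pics/top0.png

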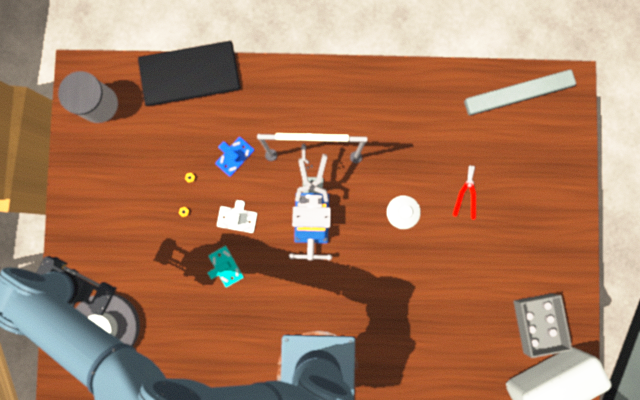

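The top view shows the white plate at about (238,217) with its tongue up, the vise and pliers at about (311,205), the rail at row 138, the pulley at (403,212) and the nuts at (190,177) and (184,212). I'll enlarge it.

```bash
cat > h.py <<'E'
import numpy as np, cv2
from scipy.spatial.transform import Rotation as R
from bench import r
def cam(n):
    d=r.get_image(n); return d
def ray(d,uv):
    p=cv2.undistortPoints(np.array(uv,float).reshape(-1,1,2),np.array(d["camera_matrix"]),np.array(d["D"])).reshape(-1,2)
    v=np.c_[p[:,0],-p[:,1],-np.ones(len(p))]
    v=R.from_quat(d["attitude"]).apply(v); return np.array(d["xyz"]),v/np.linalg.norm(v,axis=1)[:,None]
def onz(d,uv,z):
    o,v=ray(d,uv); return o+v*((z-o[2])/v[:,2])[:,None]
def proj(d,P):
    P=np.array(P,float).reshape(-1,3)
    q=R.from_quat(d["attitude"]).inv().apply(P-np.array(d["xyz"]))
    q=q*[1,-1,-1]
    return cv2.projectPoints(q,np.zeros(3),np.zeros(3),np.array(d["camera_matrix"]),np.array(d["D"]))[0].reshape(-1,2)
def tri(d1,u1,d2,u2):
    a,v=ray(d1,[u1]);b,w=ray(d2,[u2]);v=v[0];w=w[0]
    t=np.linalg.lstsq(np.c_[v,-w],b-a,rcond=None)[0]
    p,q=a+v*t[0],b+w*t[1]; return (p+q)/2,np.linalg.norm(p-q)
def crop(d,name,x0,y0,w,h,k):
    im=d["image"][y0:y0+h,x0:x0+w]; cv2.imwrite("pics/"+name+".png",cv2.resize(im,None,fx=k,fy=k,interpolation=cv2.INTER_CUBIC))
E
python3 - <<'E'
from h import *
d=cam("top"); crop(d,"t1",200,120,160,120,5)
d=cam("scene"); crop(d,"s1",290,170,160,120,5)
E
```

```text
(no output)
```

View pics/t1.png

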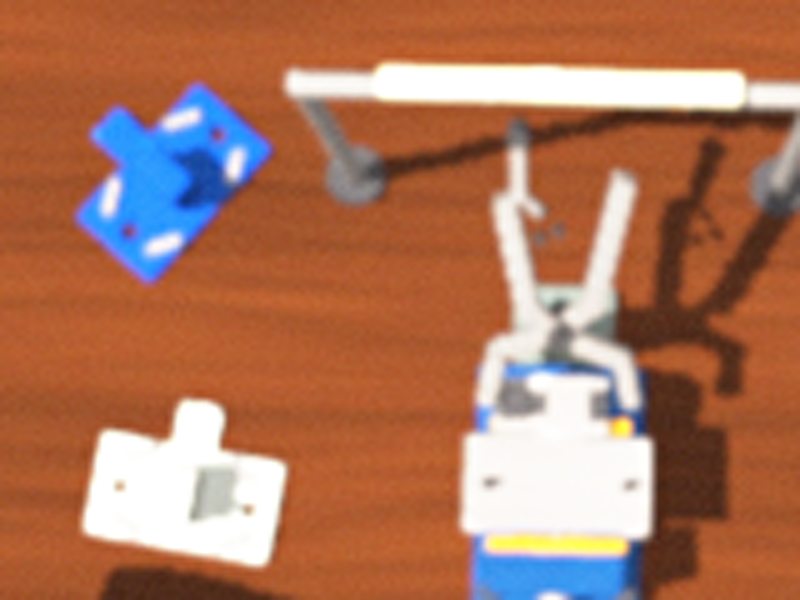

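View pics/s1.png

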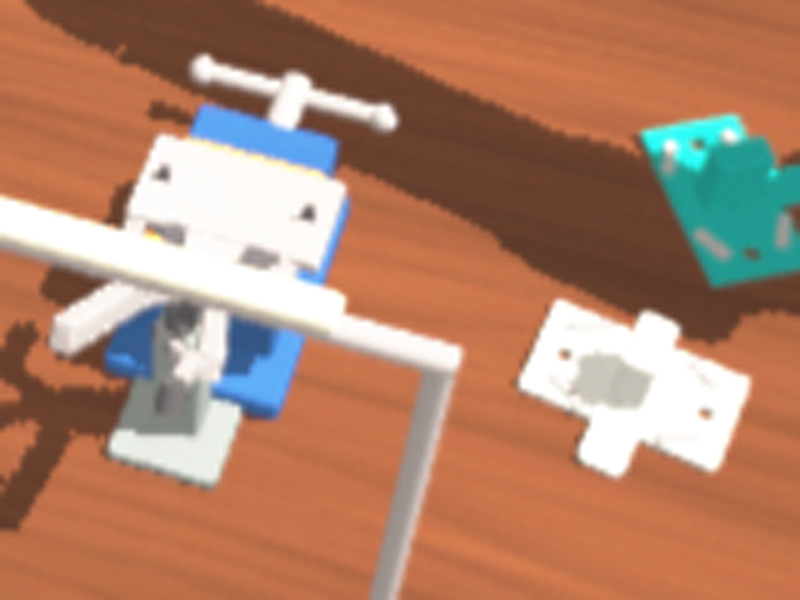

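The top crop shows the plate holes at about px (224,217) and (249,222), the seat pins at (298,216) and (326,217), and the keeper block at (304,199). The release lever sticks out of the +y handle at (303,146). Next I'll measure these more precisely.

```bash
python3 - <<'E'
from h import *
t=cam("top"); s=cam("scene")
np.set_printoptions(precision=2,suppress=True)
def dark(d,u,v,w=3):
    g=d["image"].astype(float).min(axis=2); u0,v0=int(round(u)),int(round(v))
    p=g[v0-w:v0+w+1,u0-w:u0+w+1]; k=np.clip(np.median(p)-15-p,0,None)
    yy,xx=np.mgrid[v0-w:v0+w+1,u0-w:u0+w+1]; return np.array([(k*xx).sum()/k.sum(),(k*yy).sum()/k.sum()])
for nm,a,b in(("plate",(224,217),(249.4,222)),("seat",(298,216.4),(326,217))):
    A,B=dark(t,*a),dark(t,*b); print(nm,A,B)
    for z in ([3,6] if nm=="plate" else [90,97,103]): 
        P=onz(t,[A,B],z); print(z,P,P.mean(0),np.linalg.norm(P[0]-P[1]),np.degrees(np.arctan2(-(P[0]-P[1])[0],(P[0]-P[1])[1])))
for nm,a,b in(("plate",(290+565/5,170+353/5),(290+706/5,170+412/5)),("seat",(290+162/5,170+172/5),(290+308/5,170+213/5))):
    A,B=dark(s,*a),dark(s,*b); print("scene",nm,A,B)
    for z in ([3,6] if nm=="plate" else [90,97,103]): 
        P=onz(s,[A,B],z); print(z,P,P.mean(0),np.linalg.norm(P[0]-P[1]),np.degrees(np.arctan2(-(P[1]-P[0])[0],(P[1]-P[0])[1])))
# top contours
im=t["image"]; hsv=cv2.cvtColor(im,cv2.COLOR_BGR2HSV)
m=((hsv[...,1]<70)&(hsv[...,2]>150)).astype(np.uint8)
cs,_=cv2.findContours(m,cv2.RETR_EXTERNAL,cv2.CHAIN_APPROX_NONE)
for c in cs:
    if 60<cv2.contourArea(c)<3000: print(cv2.contourArea(c),cv2.boundingRect(c),cv2.minAreaRect(c))
crop(t,"t2",210,195,60,45,13)
E
```

```text
plate [223.5  216.66] [248.32 221.13]
3 [[455.56 295.54   3.  ]
 [443.72 219.45   3.  ]] [449.64 257.49   3.  ] 77.00712428822116 -8.845724245328016
6 [[455.46 294.98   6.  ]
 [443.64 219.04   6.  ]] [449.55 257.01   6.  ] 76.86017406251194 -8.845724245327986
seat [297.7  215.99] [325.7  216.49]
90 [[459.48  66.09  90.  ]
 [459.86 -14.29  90.  ]] [459.67  25.9   90.  ] 80.37720720521666 0.27040548160919187
97 [[459.22  65.8   97.  ]
 [459.6  -14.2   97.  ]] [459.41  25.8   97.  ] 79.99835186162939 0.27040548160917
103 [[459.    65.55 103.  ]
 [459.37 -14.13 103.  ]] [459.19  25.71 103.  ] 79.67361870998315 0.2704054816092271
scene plate [403.61 241.16] [430.67 252.27]
3 [[445.16 219.23   3.  ]
 [456.1  295.07   3.  ]] [450.63 257.15   3.  ] 76.62949550140763 -8.210357842405614
6 [[447.11 219.04   6.  ]
 [458.02 294.63   6.  ]] [452.56 256.83   6.  ] 76.36563331309598 -8.210357842405593
scene seat [321.6  203.92] [351.11 212.29]
90 [[457.73 -16.35  90.  ]
 [458.83  66.15  90.  ]] [458.28  24.9   90.  ] 82.50913594775943 -0.76871584637391
97 [[462.67 -14.73  97.  ]
 [463.77  67.04  97.
[... 735 characters left out ...]
1834259033)
831.0 (217, 200, 40, 33) ((237.45201110839844, 214.76400756835938), (38.01316452026367, 30.32108497619629), 10.304845809936523)
836.0 (387, 195, 33, 34) ((403.0, 211.5), (32.0, 33.0), 0.0)
76.0 (467, 166, 8, 20) ((470.0230712890625, 175.34970092773438), (5.930230140686035, 19.387290954589844), 8.746162414550781)
1631.0 (292, 149, 39, 83) ((312.75555419921875, 190.14501953125), (38.10515594482422, 81.2559585571289), 3.0127875804901123)
654.0 (257, 133, 110, 25) ((311.25799560546875, 139.6136932373047), (108.68412017822266, 21.410470962524414), 8.53076457977295)
1703.5 (465, 70, 111, 44) ((519.54296875, 91.36793518066406), (16.56298065185547, 112.39715576171875), 74.35775756835938)
```

View pics/t2.png

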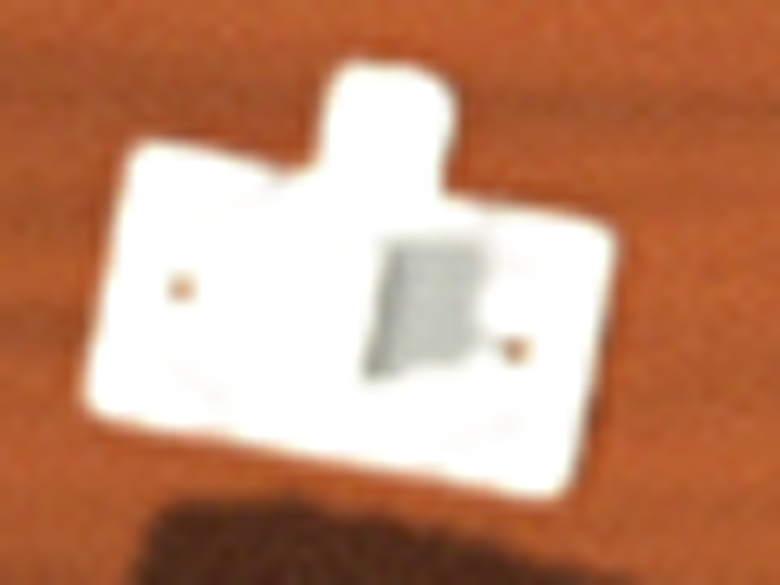

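```bash
cat >> h.py <<'E'
def edge(d,a,b,ch=1,hw=3.0,n=40,trim=0.15):
    """subpixel edge line near segment a-b (px); returns two points on line"""
    im=d["image"].astype(np.float32)[...,ch]; im=cv2.GaussianBlur(im,(0,0),0.6)
    a,b=np.array(a,float),np.array(b,float); t=(b-a)/np.linalg.norm(b-a); nn=np.array([-t[1],t[0]])
    off=np.linspace(-hw,hw,61); pts=[]
    for s in np.linspace(trim,1-trim,n):
        c=a+(b-a)*s; q=(c+off[:,None]*nn).astype(np.float32)
        p=cv2.remap(im,q[:,0].reshape(-1,1),q[:,1].reshape(-1,1),cv2.INTER_LINEAR).ravel()
        g=np.abs(np.gradient(p)); g[g<0.5*g.max()]=0; pts.append(c+(g*off).sum()/g.sum()*nn)
    pts=np.array(pts,np.float32); vx,vy,x,y=cv2.fitLine(pts,cv2.DIST_HUBER,0,.01,.01).ravel()
    return np.array([x,y]),np.array([vx,vy])
def inter(l1,l2):
    A=np.c_[l1[1],-l2[1]]; k=np.linalg.solve(A,l2[0]-l1[0]); return l1[0]+k[0]*l1[1]
E
python3 - <<'E'
from h import *
np.set_printoptions(precision=2,suppress=True)
t=cam("top"); s=cam("scene")
def cr(x0,y0,k,P): return [((x0+(x+.5)/k-.5),(y0+(y+.5)/k-.5)) for x,y in P]
def quad(d,P,z,ch,nm):
    L=[edge(d,P[i],P[(i+1)%4],ch) for i in range(4)]
    C=np.array([inter(L[i-1],L[i]) for i in range(4)])
    W=onz(d,C,z); print(nm,C.tolist()); print(W, "c",W.mean(0)); 
    for i in range(4):
        e=W[(i+1)%4]-W[i]; print(np.linalg.norm(e),np.degrees(np.arctan2(e[1],e[0])))
P=cr(210,195,13,[(130,137),(620,222),(565,500),(85,415)])
for ch in(0,1): quad(t,P,5,ch,"plate top")
S=cr(200,120,5,[(462,432),(655,437),(650,540),(458,532)])
quad(t,S,90,0,"seat top"); 
P=cr(290,170,5,[(558,298),(750,377),(717,472),(518,385)])
quad(s,P,5,0,"plate scene")
S=cr(290,170,5,[(163,136),(347,180),(325,272),(125,215)])
quad(s,S,90,0,"seat scene")
print(onz(t,[(223.46,216.77),(249.15,221.46)],4))
crop(s,"s2",308,185,64,48,12); crop(t,"t3",285,195,56,42,14)
E
```

```text
plate top [[219.79922485351562, 204.91514587402344], [257.2673645019531, 212.04690551757812], [253.13844299316406, 233.14874267578125], [215.3839111328125, 226.44485473632812]]
[[490.99 307.68   5.  ]
 [471.86 192.82   5.  ]
 [407.59 203.43   5.  ]
 [425.23 318.85   5.  ]] c [448.92 255.69   5.  ]
116.44269603095508 -99.45649068570323
65.14203251955149 170.62851811655128
116.7600788261833 81.30741300733517
66.6989658789524 -9.637190450399258
plate top [[219.66787719726562, 204.98033142089844], [257.1934814453125, 211.9720916748047], [253.19419860839844, 233.21755981445312], [215.35098266601562, 226.4766387939453]]
[[490.78 308.07   5.  ]
 [472.08 193.05   5.  ]
 [407.38 203.25   5.  ]
 [425.14 318.94   5.  ]] c [448.85 255.83   5.  ]
116.53305302866615 -99.23480801731002
65.49832688367731 171.04065149548248
117.04531207041364 81.27649444324084
66.54233709725104 -9.40073549848353
seat top [[292.2945861816406, 202.6641387939453], [330.0618591308594, 207.44021606445312], [329.95257568359375, 228.36361694335938], [291.7605285644531, 227.07534790039062]]
[[497.45  82.6   90.  ]
 [486.14 -
[... 472 characters left out ...]
52   5.  ]
 [471.99 194.8    5.  ]] c [450.12 255.12   5.  ]
113.60755034951272 81.10888226586613
66.03777866851082 -9.304191018817908
112.52936529375665 -100.30891066999999
63.25499292605536 171.68546480691452
seat scene [[321.3250732421875, 195.798095703125], [360.5895080566406, 206.33432006835938], [355.2673034667969, 224.453369140625], [314.001220703125, 212.92703247070312]]
[[431.78 -25.84  90.  ]
 [431.91  84.82  90.  ]
 [492.36  86.72  90.  ]
 [492.21 -25.9   90.  ]] c [462.07  29.95  90.  ]
110.66528834676981 89.93429699150666
60.4754411145899 1.7948862025590295
112.6164281722197 -90.07261917065448
60.429964925896414 179.94601548732663
[[455.2  295.45   4.  ]
 [442.74 216.76   4.  ]]
```

View pics/s2.png

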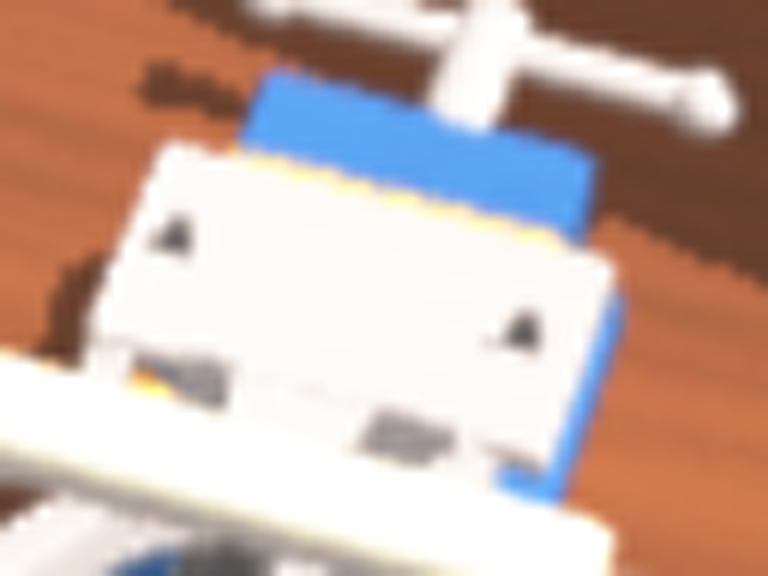

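View pics/t3.png

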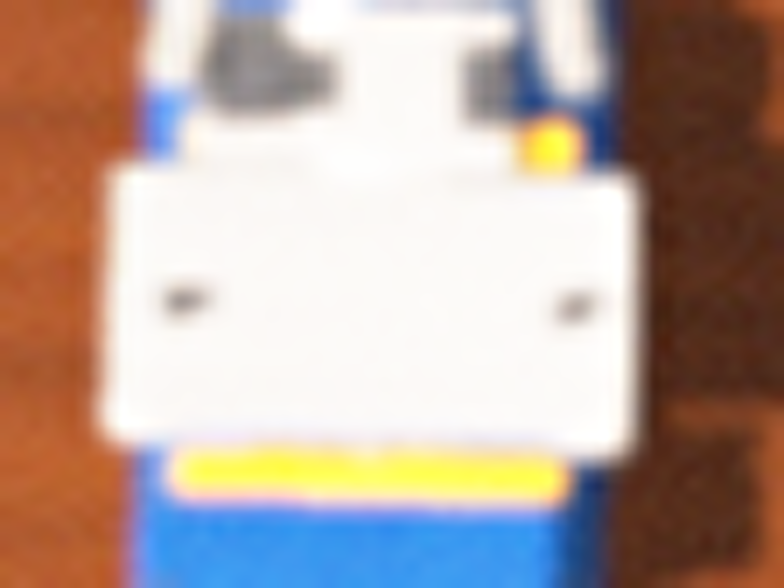

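```bash
python3 - <<'E'
from h import *
np.set_printoptions(precision=2,suppress=True,linewidth=200)
t=cam("top"); s=cam("scene")
for c in (297,325):
    print(t["image"][212:221,c-4:c+6].min(axis=2))
for c,v in ((321,204),(350,212)):
    print(s["image"][v-5:v+6,c-5:c+7].min(axis=2))
crop(t,"t4",250,125,130,50,6); crop(s,"s4",240,195,150,115,5)
print(proj(t,[[460+189,26+130,0],[460+189,26-130,0]]),proj(s,[[460+189,26+130,0],[460+189,26-130,0]]))
E
```

```text
[[212 246 248 247 247 247 247 247 247 248]
 [217 247 249 248 248 248 246 248 248 246]
 [226 247 248 244 241 243 243 244 246 247]
 [233 247 244 232 205 201 215 233 244 248]
 [230 247 243 215 158 155 190 229 243 246]
 [235 247 244 229 197 200 230 241 244 247]
 [235 248 248 243 239 239 245 247 247 246]
 [235 248 248 247 247 247 248 247 247 247]
 [233 248 248 248 247 248 247 247 248 247]]
[[248 248 248 248 248 248 250 252 244 150]
 [248 249 248 248 249 249 250 253 243 147]
 [248 249 248 248 247 248 249 251 245 149]
 [248 248 248 243 235 231 235 245 237 147]
 [249 248 245 231 189 175 207 236 230 146]
 [248 248 243 222 179 178 221 240 232 144]
 [248 248 246 238 229 233 243 249 237 142]
 [249 248 248 246 246 247 250 250 234 139]
 [248 248 249 249 249 249 250 251 235 136]]
[[ 74  74  74  82 155 248 250 250 250 249 249 247]
 [ 73  73  74 114 234 250 250 250 249 249 249 250]
 [ 71  71  76 138 247 250 249 249 249 249 249 249]
 [ 71  70  94 194 248 248 228 231 248 250 250 249]
 [ 74  77 129 240 247 233 162 174 237 249 250 250]
 [ 73  91 176 245 214 165 108 137 231 249 250 250]
 [ 73 118 237 248 
[... 169 characters left out ...]
250 250 250 250]
 [189 248 250 250 250 250 251 251 251 250 250 250]]
[[249 248 248 248 247 247 247 247 247 247 247 246]
 [249 249 249 249 249 248 248 248 247 247 248 247]
 [249 249 249 249 249 249 248 248 248 248 248 248]
 [248 249 248 248 248 245 226 229 247 249 249 249]
 [248 248 248 248 246 215 151 168 234 247 249 248]
 [249 249 249 246 242 160 100 133 227 247 249 248]
 [249 249 248 221 205 148 114 135 225 247 249 250]
 [249 249 248 241 240 236 215 200 242 248 248 242]
 [249 249 249 248 248 247 244 242 247 249 248 219]
 [249 249 249 249 249 249 249 248 248 249 250 183]
 [248 248 249 249 248 249 249 249 249 249 242 145]]
[[271.19 154.76]
 [355.89 156.6 ]] [[362.66 301.78]
 [266.66 271.09]]
```

View pics/t4.png

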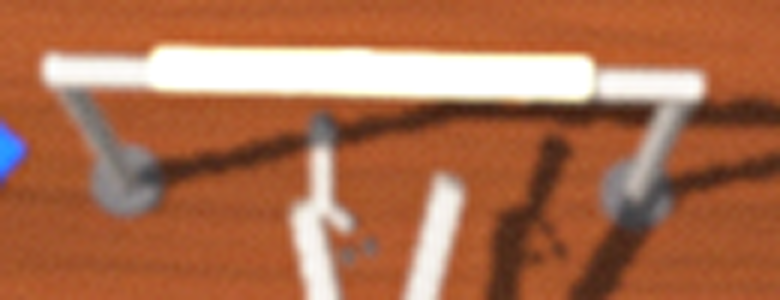

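View pics/s4.png

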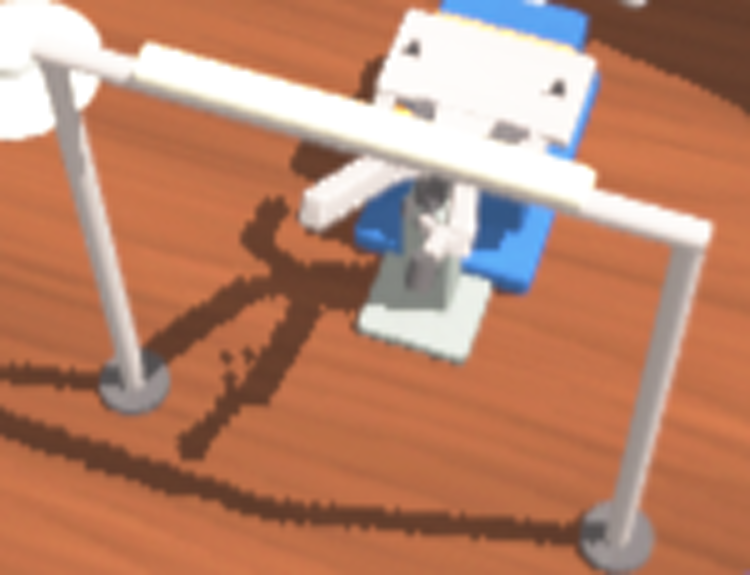

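```bash
python3 - <<'E'
from h import *
np.set_printoptions(precision=2,suppress=True,linewidth=200)
t=cam("top"); s=cam("scene")
L=tri(t,(297.45,216.05),s,(322.1,204.5)); Rr=tri(t,(325.45,216.5),s,(351.1,212.4))
print(tri(t,(297.45,216.05),s,(351.1,212.4)),tri(t,(325.45,216.5),s,(322.1,204.5)))
print(onz(s,[(351.1,212.4),(322.1,204.5)],96.5))
print(onz(t,[(297.45,216.05),(325.45,216.5)],96.5))
def c(x0,y0,k,P): return [((x0+(x+.5)/k-.5),(y0+(y+.5)/k-.5)) for x,y in P]
tp=c(250,125,6,[(127,181),(635,197)]); sp=c(240,195,5,[(617,538),(134,382)])
print("bases",onz(t,tp,3),onz(s,sp,3))
tr=c(250,125,6,[(42,70),(705,87)]); sr=c(240,195,5,[(710,235),(33,47)])
print("rail ends",onz(t,tr,295),onz(s,sr,295))
# handle ends, lever knob etc
th=c(250,125,6,[(305,210),(447,182),(321,128)]); print(th)
E
```

```text
(array([459.34,  66.53,  90.33]), np.float64(0.5407217271541002)) (array([459.86, -13.87,  91.14]), np.float64(0.6621991408607978))
[[463.75  67.05  96.5 ]
 [463.72 -12.96  96.5 ]]
[[459.05  66.53  96.5 ]
 [459.57 -13.49  96.5 ]]
bases [[ 648.54  157.05    3.  ]
 [ 645.99 -102.39    3.  ]] [[ 651.02  157.1     3.  ]
 [ 650.23 -103.83    3.  ]]
rail ends [[ 649.02  165.44  295.  ]
 [ 647.85 -110.99  295.  ]] [[ 648.94  163.26  295.  ]
 [ 650.69 -110.12  295.  ]]
[(300.4166666666667, 159.58333333333334), (324.0833333333333, 154.91666666666666), (303.0833333333333, 145.91666666666666)]
```

The seat is at about (460.2, 26.8) with yaw near 0, and the plate at about (449.4, 255.8) with yaw −9°. The two cameras agree to within 1–3 mm. Next I'll plan the approach.

```bash
cat >> h.py <<'E'
def plan(p,rot,n,p0=None,q0=None):
    """print equal-row plan from measured pose to target pos (mm) and Rotation"""
    s=r.read_state(); p0=np.array(s["tcp_pos"] if p0 is None else p0); R0=R.from_quat(s["tool_rot"]) if q0 is None else q0
    rv=(R0.inv()*rot).as_rotvec(); 
    for i in range(n):
        a=R0*R.from_rotvec(rv*i/n); sh=a.inv().apply((np.array(p)-p0)/n)/1000
        print(i,np.round(sh,4),np.round(np.degrees(rv/n),2))
def down(yaw_y,tilt=0):
    """tool z down, tool y axis at world angle yaw_y (deg); tilt: fingers lean forward(+x) by deg about y"""
    y=np.array([np.cos(np.radians(yaw_y)),np.sin(np.radians(yaw_y)),0]); z=np.array([0,0,-1.]); x=np.cross(y,z)
    Rd=R.from_matrix(np.c_[x,y,z]); return R.from_rotvec(-np.radians(tilt)*y)*Rd
def st():
    s=r.read_state(); R0=R.from_quat(s["tool_rot"]).as_matrix()
    print("t",round(s["clock"],2),"tcp",np.round(s["tcp_pos"],1),"F",np.round(s["wrist_force"],1),"T",np.round(s["ft_torque"],2),"gap",round(s["finger_gap"],1),"q",np.round(s["qpos"],2))
    print(" z",np.round(R0[:,2],4),"y",np.round(R0[:,1],4),"yaw_y",round(np.degrees(np.arctan2(R0[1,1],R0[0,1])),2))
E
python3 -c "
from h import *
st(); plan([449.4,255.8,130],down(81),16)"
```

```text
t 0.6 tcp [273.8 589.5 213.6] F [ 0.1 -0.   1.4] T [ 0.05  0.02 -0.01] gap 88.3 q [-1.2   0.54 -0.    1.54  0.    1.07 -0.07]
 z [ 0. -0. -1.] y [ 0.4212  0.907  -0.    ] yaw_y 65.09
0 [-0.0187 -0.0143  0.0052] [-0.    0.   -0.99]
1 [-0.0185 -0.0146  0.0052] [-0.    0.   -0.99]
2 [-0.0182 -0.0149  0.0052] [-0.    0.   -0.99]
3 [-0.018  -0.0152  0.0052] [-0.    0.   -0.99]
4 [-0.0177 -0.0156  0.0052] [-0.    0.   -0.99]
5 [-0.0174 -0.0159  0.0052] [-0.    0.   -0.99]
6 [-0.0172 -0.0162  0.0052] [-0.    0.   -0.99]
7 [-0.0169 -0.0165  0.0052] [-0.    0.   -0.99]
8 [-0.0166 -0.0168  0.0052] [-0.    0.   -0.99]
9 [-0.0163 -0.017   0.0052] [-0.    0.   -0.99]
10 [-0.016  -0.0173  0.0052] [-0.    0.   -0.99]
11 [-0.0157 -0.0176  0.0052] [-0.    0.   -0.99]
12 [-0.0154 -0.0179  0.0052] [-0.    0.   -0.99]
13 [-0.0151 -0.0181  0.0052] [-0.    0.   -0.99]
14 [-0.0147 -0.0184  0.0052] [-0.    0.   -0.99]
15 [-0.0144 -0.0186  0.0052] [-0.    0.   -0.99]
```

send_rows(
  steps=[-0.0187,-0.0143,0.005,0,0,-1,0.088,-0.0185,-0.0146,0.005,0,0,-1,0.088,-0.0182,-0.0149,0.005,0,0,-1,0.088,-0.018,-0.0152,0.005,0,0,-1,0.088,-0.0177,-0.0156,0.005,0,0,-1,0.088,-0.0174,-0.0159,0.005,0,0,-1,0.088,-0.0172,-0.0162,0.005,0,0,-1,0.088,-0.0169,-0.0165,0.005,0,0,-1,0.088],
  force=25,
)

```text
clock: 1.27
tcp_pos: [362.1, 421.7, 173.6]
tool_rot: [0.147, 0.989, 0.0, 0.0]
wrist_force: [-0.9, 0.0, -0.8]
finger_gap: 87.9
```

send_rows(
  steps=[-0.0166,-0.0168,0.005,0,0,-1,0.088,-0.0163,-0.017,0.005,0,0,-1,0.088,-0.016,-0.0173,0.005,0,0,-1,0.088,-0.0157,-0.0176,0.005,0,0,-1,0.088,-0.0154,-0.0179,0.005,0,0,-1,0.088,-0.0151,-0.0181,0.005,0,0,-1,0.088,-0.0147,-0.0184,0.005,0,0,-1,0.088,-0.0144,-0.0186,0.005,0,0,-1,0.088],
)

```text
clock: 1.93
tcp_pos: [450.3, 254.9, 133.6]
tool_rot: [0.077, 0.997, 0.0, 0.0]
wrist_force: [0.0, -0.3, -0.1]
finger_gap: 88.0
```

```bash
python3 -c "
from h import *
st(); plan([449.4,255.8,19],down(81),6)
t=cam('top'); s=cam('scene'); crop(t,'t5',190,160,120,90,6); crop(s,'s5',350,170,120,90,6)"
```

```text
t 1.93 tcp [450.3 254.9 133.6] F [ 0.  -0.3 -0.1] T [ 0.01 -0.05  0.03] gap 88.0 q [-0.6   0.42  0.    1.96 -0.    0.76  0.81]
 z [ 5.e-04  3.e-04 -1.e+00] y [1.540e-01 9.881e-01 4.000e-04] yaw_y 81.14
0 [0.0002 0.0001 0.0191] [0.   0.   0.02]
1 [0.0002 0.0001 0.0191] [0.   0.   0.02]
2 [0.0002 0.0001 0.0191] [0.   0.   0.02]
3 [0.0002 0.0001 0.0191] [0.   0.   0.02]
4 [0.0002 0.0001 0.0191] [0.   0.   0.02]
5 [0.0002 0.0001 0.0191] [0.   0.   0.02]
```

View pics/s5.png

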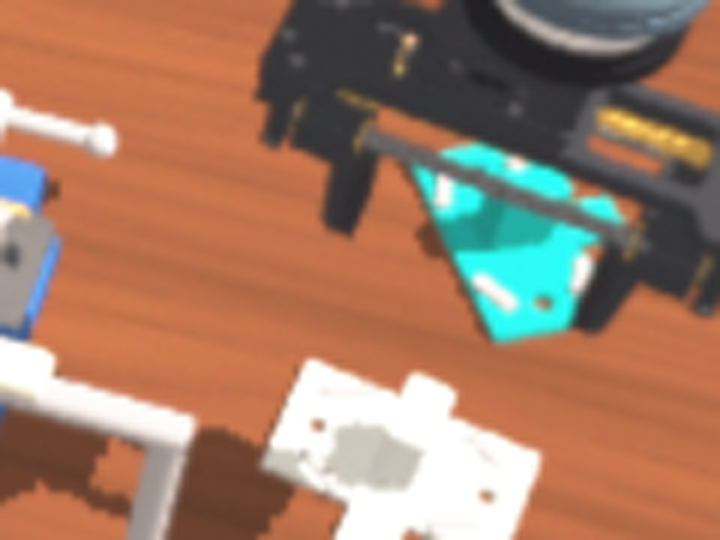

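The fingers line up along the plate's y, and the turquoise decoy is well clear behind. Descending over the lug.

send_rows(
  steps=[0.0002,0.0002,0.02,0,0,0,0.07,0.0002,0.0002,0.02,0,0,0,0.07,0.0002,0.0002,0.02,0,0,0,0.07,0.0002,0,0.02,0,0,0,0.07,0,0,0.02,0,0,0,0.07,0,0,0.0145,0,0,0,0.07,0,0,0,0,0,0,0.07],
)

```text
clock: 2.62
tcp_pos: [447.0, 256.4, 16.9]
tool_rot: [0.077, 0.997, -0.001, -0.002]
wrist_force: [-0.9, -0.9, -1.0]
finger_gap: 70.0
```

```bash
python3 -c "
from h import *
st()
t=cam('top'); s=cam('scene'); crop(t,'t6',190,170,100,75,8); crop(s,'s6',370,190,100,75,8)"
```

```text
t 2.62 tcp [447.  256.4  16.9] F [-0.9 -0.9 -1. ] T [-0.01  0.04 -0.02] gap 70.0 q [-0.6   0.62 -0.    2.    0.    0.52  0.8 ]
 z [-0.0037 -0.0019 -1.    ] y [ 0.1541  0.9881 -0.0024] yaw_y 81.14
```

View pics/s6.png

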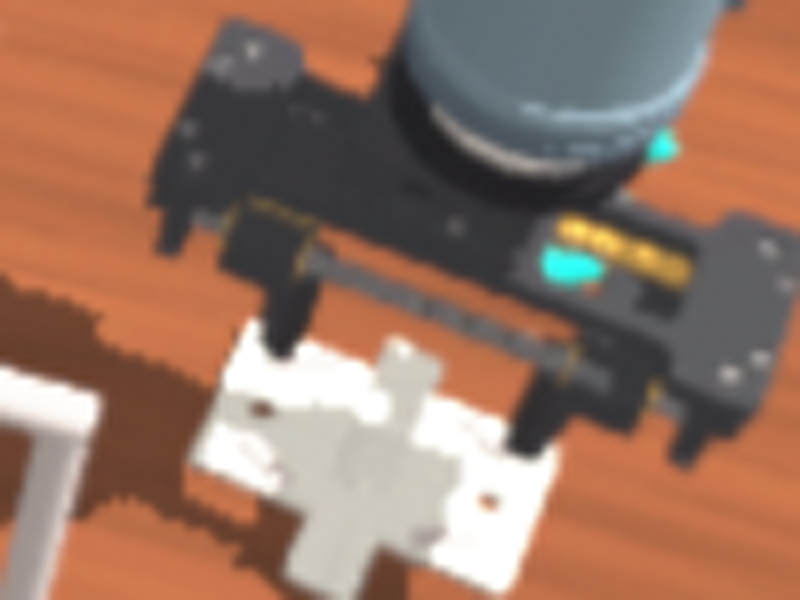

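View pics/t6.png

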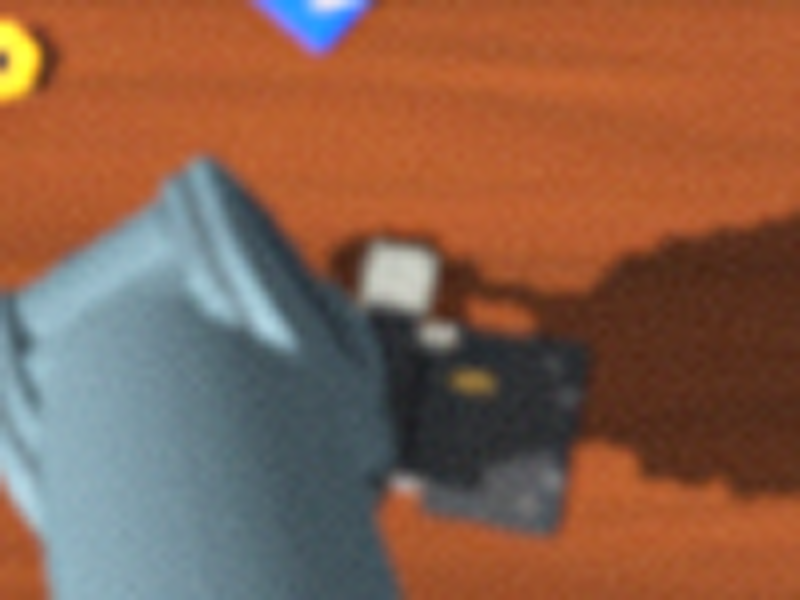

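```bash
python3 -c "
from h import *
s=cam('scene')
p=proj(s,[[447,256.4,16.9],[449.4,255.8,48],[449.4,255.8,6],[455,296,6],[443,217,6]]);print((p-[370,190]+.5)*8-.5)
x=np.array([.988,-.154,0]);y=np.array([.154,.988,0]);c=np.array([447,256.4,16.9])
p=proj(s,[c+35*y,c-35*y,c+35*y+9*x,c-35*y+9*x]);print((p-[370,190]+.5)*8-.5)
c=np.array([449.4,255.8,48])
p=proj(s,[c+10*y+17*x,c-10*y+17*x,c+10*y-17*x,c-10*y-17*x]);print((p-[370,190]+.5)*8-.5)
crop(s,'s7',395,220,50,40,16)
"
```

```text
[[387.76450368 426.6520327 ]
 [405.04622094 383.96993046]
 [377.95448934 448.23251633]
 [494.24297309 495.33422476]
 [268.7741455  401.43907487]]
[[488.23989615 468.61085784]
 [289.33888744 385.5492132 ]
 [480.1349456  489.51064666]
 [280.43800369 405.6257641 ]]
[[418.16749929 435.81141274]
 [359.24576822 411.22675185]
 [450.26935811 357.06347091]
 [392.25302417 333.39928865]]
```

View pics/s7.png

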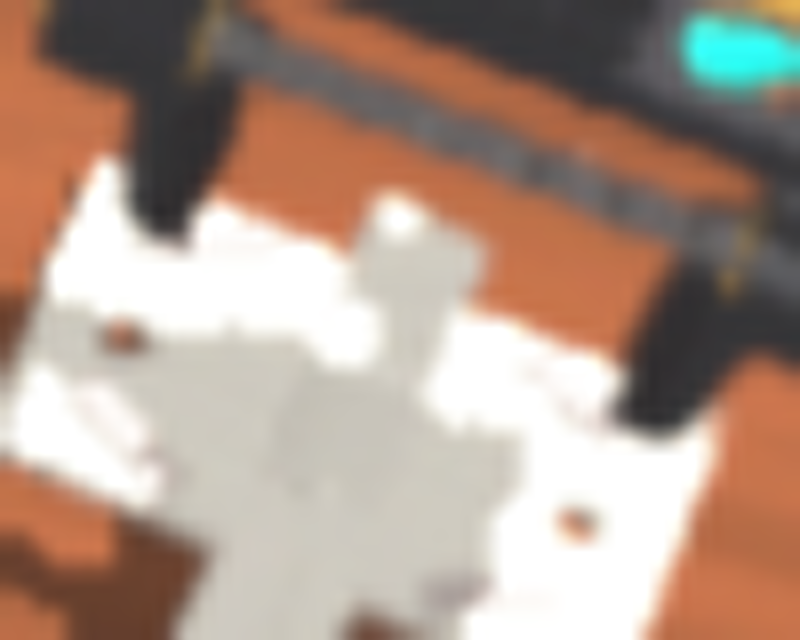

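```bash
python3 -c "
from h import *
s=cam('scene')
c=np.array([450.3,254.9,133.6]);x=np.array([.988,-.154,0]);y=np.array([.154,.988,0])
print(proj(s,[c+44*y,c-44*y,c+61*y,c-61*y, c+52*y+9*x]))
print(onz(s,[(407,208.3),(448.3,224.2)],133.6))
print(onz(s,[(405.6,235),(436.2,246.9)],16.9))
"
```

```text
[[445.13423494 226.49924897]
 [410.29146584 212.72093058]
 [452.10119548 229.25343649]
 [403.78570496 210.14748997]
 [447.36990158 230.58997518]]
[[432.65803105 201.18056497 133.6       ]
 [447.86633675 304.80124828 133.6       ]]
[[432.94204433 219.83547742  16.9       ]
 [443.70440862 304.6753756   16.9       ]]
```

View pics/t5.png

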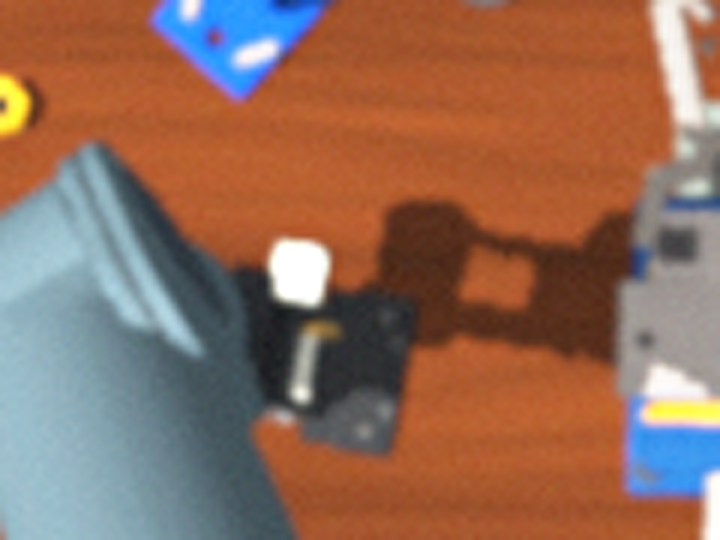

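```bash
python3 -c "
from h import *
t=cam('top');s=cam('scene')
for z in (81,120): print(onz(t,[(263.7,213.1),(259.3,236.8)],z))
c=np.array([447,256.4,16.9]);x=np.array([.988,-.154,0]);y=np.array([.154,.988,0])
print(c-93.5*y+37.5*x,c-93.5*y-37.5*x)
crop(s,'s8',380,185,100,75,8)
"
```

```text
[[465.94316468 164.9702179   81.        ]
 [397.31331674 175.6691975   81.        ]]
[[464.32214544 160.76604912 120.        ]
 [397.48371227 171.18575796 120.        ]]
[469.651 158.247  16.9  ] [395.551 169.797  16.9  ]
```

```bash
python3 -c "
from h import *
st(); plan([449.4,255.8,18],down(81),1)
"
```

```text
t 2.92 tcp [449.7 257.3  20.3] F [ 0.2  0.4 -0.1] T [ 0.01  0.02 -0.03] gap 70.0 q [-0.6   0.62 -0.    2.    0.    0.52  0.81]
 z [ 0.0017  0.0012 -1.    ] y [0.1548 0.9879 0.0015] yaw_y 81.1
0 [ 0.0001 -0.0015  0.0023] [0.08 0.09 0.1 ]
```

send_rows(
  steps=[0,-0.001,0.002,0,0,0,0.04,0,0,0,0,0,0,0.03,0,0,0,0,0,0,0.024],
)

```text
clock: 3.17
tcp_pos: [448.9, 255.6, 17.4]
tool_rot: [0.078, 0.997, 0.0, 0.0]
wrist_force: [-0.2, 0.6, -0.1]
finger_gap: 52.2
```

```bash
python3 -c "
from h import *
st()
s=cam('scene'); st(); crop(s,'s9',390,205,60,45,13); st()
"
```

```text
t 3.17 tcp [448.9 255.6  17.4] F [-0.2  0.6 -0.1] T [ 0.06 -0.02  0.02] gap 52.2 q [-0.6   0.62 -0.    2.    0.    0.52  0.81]
 z [ 3.e-04  1.e-04 -1.e+00] y [1.551e-01 9.879e-01 2.000e-04] yaw_y 81.08
t 3.22 tcp [448.9 255.6  17.3] F [ 0.3  0.6 -1. ] T [ 0.05 -0.01  0.02] gap 48.1 q [-0.6   0.62 -0.    2.    0.    0.52  0.81]
 z [ 2.e-04  1.e-04 -1.e+00] y [1.550e-01 9.879e-01 2.000e-04] yaw_y 81.08
t 3.22 tcp [448.9 255.6  17.3] F [ 0.3  0.6 -1. ] T [ 0.05 -0.01  0.02] gap 48.1 q [-0.6   0.62 -0.    2.    0.    0.52  0.81]
 z [ 2.e-04  1.e-04 -1.e+00] y [1.550e-01 9.879e-01 2.000e-04] yaw_y 81.08
```

View pics/s9.png

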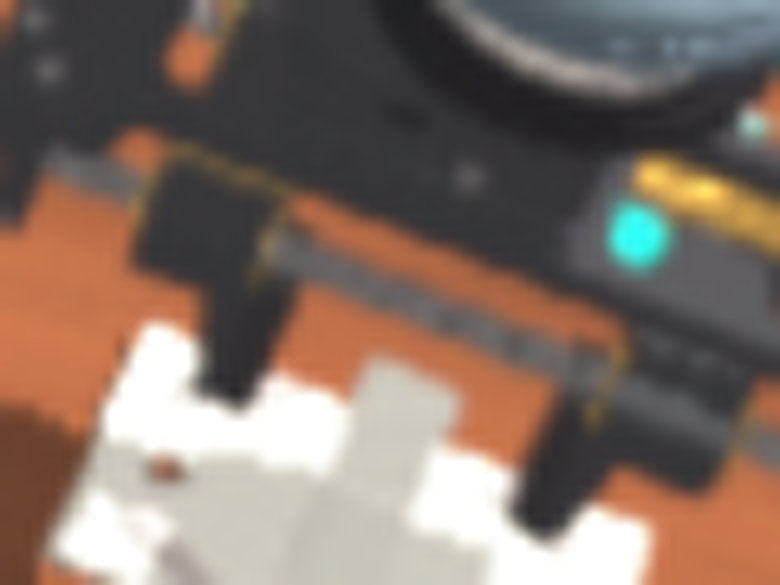

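```bash
python3 -c "
from h import *
t=cam('top');s=cam('scene'); st()
print(tri(t,(257.5,234.3),s,(401.2,196.3)),tri(t,(260.6,214.7),s,(393.2,206.2)),tri(t,(260.7,219),s,(394.3,210)))
crop(t,'ta',215,195,60,45,13);crop(s,'sa',380,185,80,60,10)
"
```

```text
t 3.32 tcp [448.9 255.6  17.2] F [0.6 0.2 0.3] T [ 0.06 -0.    0.03] gap 40.3 q [-0.6   0.62 -0.    2.    0.    0.52  0.81]
 z [ 1.e-04  0.e+00 -1.e+00] y [0.1549 0.9879 0.    ] yaw_y 81.09
(array([404.02600097, 177.12904964, 138.26395769]), np.float64(5.6842835397422355)) (array([457.94476149, 165.93580517, 159.87894133]), np.float64(2.212351881621128)) (array([446.88393295, 169.79157426, 131.37841752]), np.float64(4.7175470577317355))
```

View pics/ta.png

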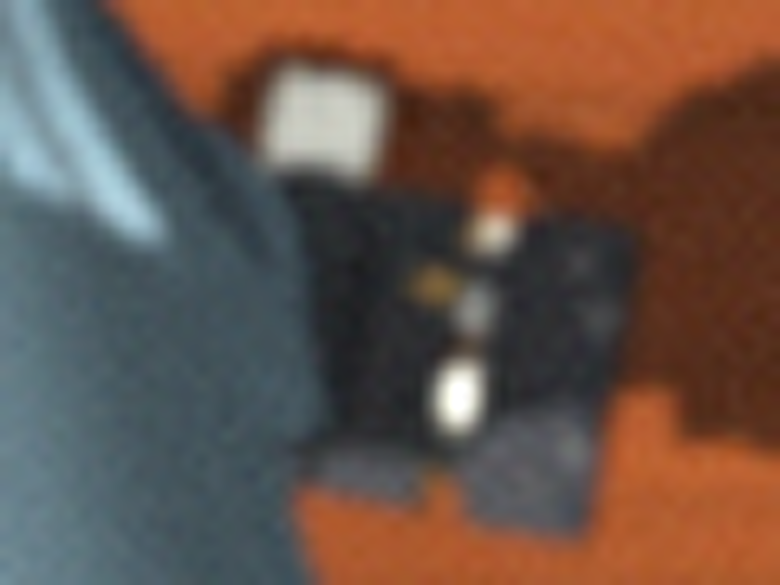

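View pics/sa.png

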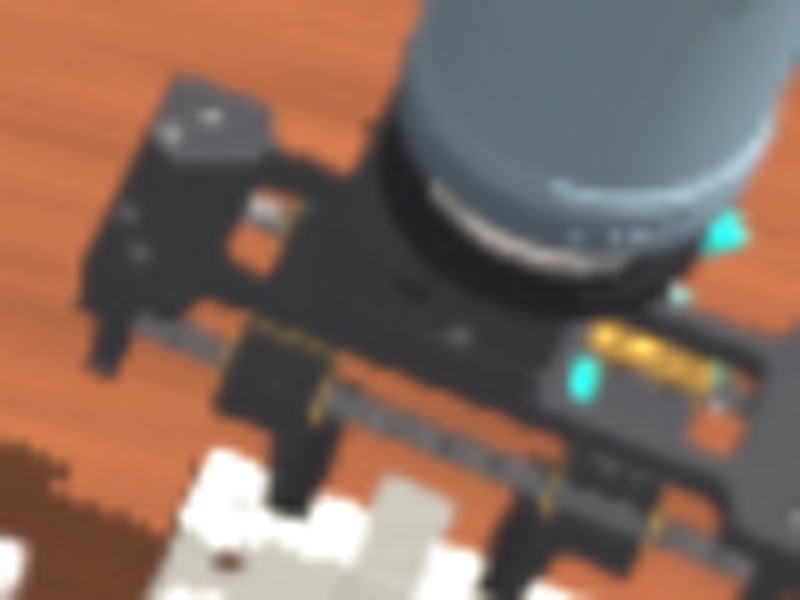

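send_rows(
  steps=[0,0,0,0,0,0,0.01,0,0,0,0,0,0,0.01,0,0,0,0,0,0,0.01,0,0,0,0,0,0,0.01],
  force=25,
)

```text
clock: 3.65
tcp_pos: [448.9, 255.7, 17.1]
tool_rot: [0.078, 0.997, 0.0, 0.0]
wrist_force: [0.6, 1.1, -0.4]
finger_gap: 19.5
```

```bash
python3 -c "
from h import *
st()
t=cam('top');s=cam('scene'); st()
crop(s,'sb',390,205,60,45,13)
"
```

```text
t 3.65 tcp [448.9 255.7  17.1] F [ 0.6  1.1 -0.4] T [0.11 0.01 0.02] gap 19.5 q [-0.6   0.62 -0.    2.    0.    0.52  0.81]
 z [ 1.e-04  1.e-04 -1.e+00] y [1.547e-01 9.880e-01 2.000e-04] yaw_y 81.1
t 3.75 tcp [448.9 255.7  17.1] F [ 0.5  0.2 -0.5] T [ 0.15 -0.03 -0.02] gap 19.6 q [-0.6   0.62 -0.    2.    0.    0.52  0.81]
 z [ 1.e-04  2.e-04 -1.e+00] y [1.548e-01 9.879e-01 2.000e-04] yaw_y 81.1
```

View pics/sb.png

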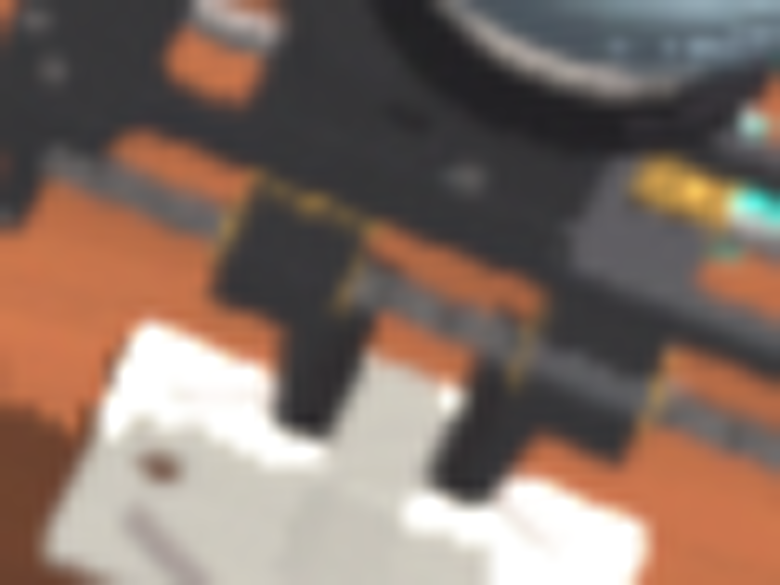

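send_rows(
  steps=[0,0,-0.01,0,0,0,0.01,0,0,-0.02,0,0,0,0.01,0,0,-0.025,0,0,0,0.01,0,0,-0.025,0,0,0,0.01,0,0,-0.025,0,0,0,0.01,0,0,-0.025,0,0,0,0.01,0,0,-0.015,0,0,0,0.01,0,0,0,0,0,0,0.01],
)

```text
clock: 4.42
tcp_pos: [450.5, 256.4, 165.6]
tool_rot: [0.078, 0.997, 0.002, 0.002]
wrist_force: [0.6, 0.1, -3.8]
finger_gap: 19.8
```

```bash
python3 -c "
from h import *
st(); plan([459.7,26.8,162],down(90),14)
s=cam('scene'); crop(s,'sc',370,170,100,75,8)
"
```

```text
t 4.42 tcp [450.5 256.4 165.6] F [ 0.6  0.1 -3.8] T [ 0.02 -0.01  0.06] gap 19.8 q [-0.61  0.37  0.    1.93 -0.    0.83  0.81]
 z [ 0.0046  0.003  -1.    ] y [0.1553 0.9879 0.0037] yaw_y 81.07
0 [-0.0032 -0.0161  0.0002] [ 0.01  0.02 -0.64]
1 [-0.003  -0.0161  0.0002] [ 0.01  0.02 -0.64]
2 [-0.0028 -0.0162  0.0002] [ 0.01  0.02 -0.64]
3 [-0.0027 -0.0162  0.0002] [ 0.01  0.02 -0.64]
4 [-0.0025 -0.0162  0.0002] [ 0.01  0.02 -0.64]
5 [-0.0023 -0.0163  0.0002] [ 0.01  0.02 -0.64]
6 [-0.0021 -0.0163  0.0002] [ 0.01  0.02 -0.64]
7 [-0.0019 -0.0163  0.0002] [ 0.01  0.02 -0.64]
8 [-0.0018 -0.0163  0.0002] [ 0.01  0.02 -0.64]
9 [-0.0016 -0.0163  0.0002] [ 0.01  0.02 -0.64]
10 [-0.0014 -0.0164  0.0002] [ 0.01  0.02 -0.64]
11 [-0.0012 -0.0164  0.0002] [ 0.01  0.02 -0.64]
12 [-0.001  -0.0164  0.0002] [ 0.01  0.02 -0.64]
13 [-0.0008 -0.0164  0.0003] [ 0.01  0.02 -0.64]
```

View pics/sc.png

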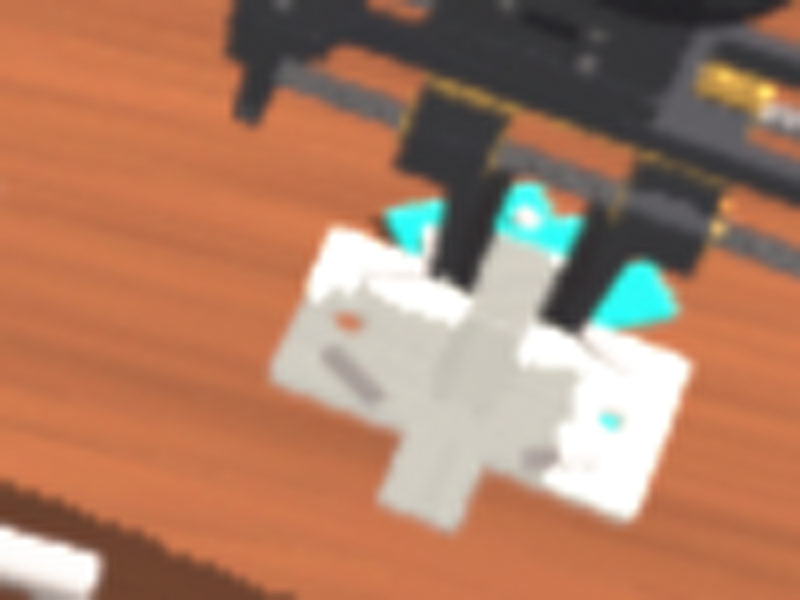

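send_rows(
  steps=[-0.003,-0.016,0,0,0,-0.6,0.01,-0.003,-0.016,0,0,0,-0.6,0.01,-0.003,-0.016,0,0,0,-0.6,0.01,-0.0027,-0.016,0,0,0,-0.65,0.01,-0.0025,-0.016,0,0,0,-0.65,0.01,-0.0023,-0.016,0,0,0,-0.65,0.01,-0.002,-0.016,0,0,0,-0.65,0.01,-0.0019,-0.016,0,0,0,-0.65,0.01],
)

```text
clock: 5.13
tcp_pos: [452.5, 124.7, 160.5]
tool_rot: [0.033, 0.999, -0.001, -0.002]
wrist_force: [0.4, -0.5, -3.1]
finger_gap: 19.7
```

send_rows(
  steps=[-0.0018,-0.0165,0,0,0,-0.6,0.01,-0.0016,-0.0165,0,0,0,-0.6,0.01,-0.0014,-0.0165,0,0,0,-0.6,0.01,-0.0012,-0.0165,0,0,0,-0.65,0.01,-0.001,-0.0165,0,0,0,-0.65,0.01,-0.0008,-0.0165,0,0,0,-0.65,0.01,0,0,0,0,0,0,0.01],
)

```text
clock: 5.72
tcp_pos: [456.3, 22.9, 160.7]
tool_rot: [0.003, 1.0, -0.001, -0.002]
wrist_force: [0.6, -1.7, -3.7]
finger_gap: 19.8
```

```bash
python3 -c "
from h import *
st(); s=cam('scene'); t=cam('top');st(); plan([459.7,26.8,162],down(90),1)
crop(s,'sd',280,140,120,90,6);crop(t,'td',260,120,120,110,6)
"
```

```text
t 5.72 tcp [456.3  22.9 160.7] F [ 0.6 -1.7 -3.7] T [0.05 0.02 0.  ] gap 19.8 q [-0.2   0.29  0.06  2.08 -0.02  0.78  1.44]
 z [-0.0033 -0.0023 -1.    ] y [ 0.0058  1.     -0.0023] yaw_y 89.67
t 5.82 tcp [456.6  26.3 161. ] F [ 0.3  0.2 -3. ] T [ 0.07  0.02 -0.01] gap 19.6 q [-0.21  0.29  0.06  2.08 -0.02  0.78  1.43]
 z [-2.5e-03 -3.0e-04 -1.0e+00] y [ 3.6e-03  1.0e+00 -3.0e-04] yaw_y 89.79
0 [-0.003   0.0005 -0.001 ] [-0.02 -0.14 -0.21]
```

View pics/sd.png

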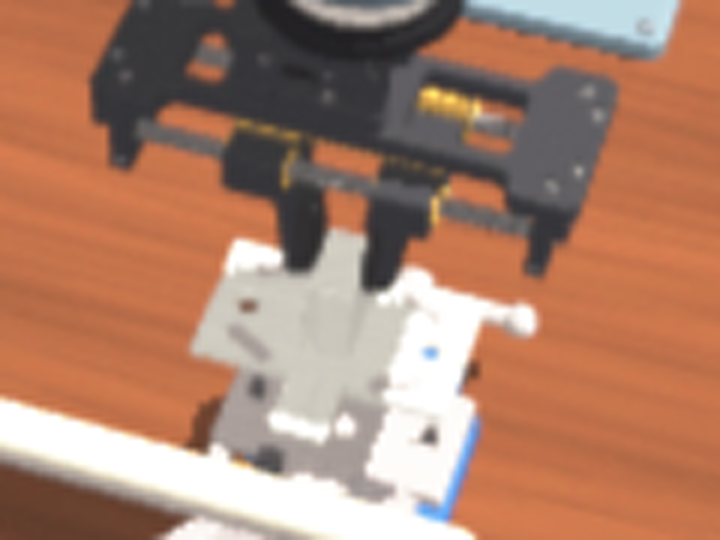

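View pics/td.png

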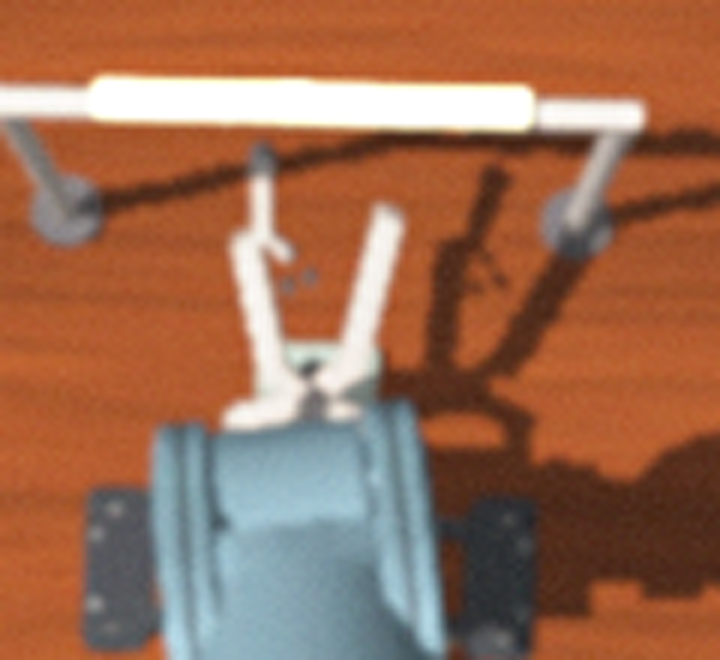

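```bash
python3 -c "
from h import *
s=cam('scene'); st()
print(s['image'][187:195,317:327].min(axis=2)); print(s['image'][195:203,347:357].min(axis=2));print(s['image'][195:203,347:357,1])
h=[(280+248.5/6-.5,140+304.5/6-.5),(280+431.5/6-.5,140+352.5/6-.5)]; print(h)
P=onz(s,h,147.5); print(P,P.mean(0),np.linalg.norm(P[0]-P[1]))
crop(s,'se',305,170,64,48,12)
"
```

```text
t 5.87 tcp [456.9  27.2 161.2] F [ 0.6 -0.2 -3.6] T [ 0.04  0.   -0.03] gap 19.7 q [-0.21  0.29  0.06  2.08 -0.02  0.78  1.43]
 z [-0.002  0.    -1.   ] y [0.002 1.    0.   ] yaw_y 89.88
[[115 183 192 192 192 191 190 187 187 188]
 [148 185 191 192 195 200 196 193 191 190]
 [174 189 190 190 189 188 189 192 193 194]
 [185 190 189 179 145 130 147 178 190 193]
 [192 192 191 177 113  86 107 161 187 192]
 [191 191 192 188 168 148 164 181 189 191]
 [191 192 190 190 187 184 189 192 193 192]
 [192 191 177 169 178 188 192 193 192 192]]
[[196 230 255 255 255 255 255 255 255 255]
 [214 254 255 255 255 255 255 255 255 255]
 [220 255 255 255 254 247 246 253 255 255]
 [229 255 255 255 243 183 188 234 255 255]
 [254 255 255 255 222 154 160 239 255 255]
 [255 255 255 255 254 252 251 255 255 255]
 [255 255 255 255 255 255 255 255 255 255]
 [255 255 254 254 255 255 255 255 255 255]]
[[208 238 255 255 255 255 255 255 255 255]
 [224 255 255 255 255 255 255 255 255 255]
 [229 255 255 255 255 250 250 254 255 255]
 [237 255 255 255 247 208 207 238 255 255]
 [255 255 255 255 235 198 200 242 255 255]
 [255 255 255 255 255 253 253 255 255 255]
 [255 255 255 255 255 255 255 255 255 255]
 [255 255 255 255 255 255 255 255 255 255]]
[(320.9166666666667, 190.25), (351.4166666666667, 198.25)]
[[457.57270074 -18.50357557 147.5       ]
 [457.38794398  62.42957389 147.5       ]] [457.48032236  21.96299916 147.5       ] 80.9333603489011
```

View pics/se.png

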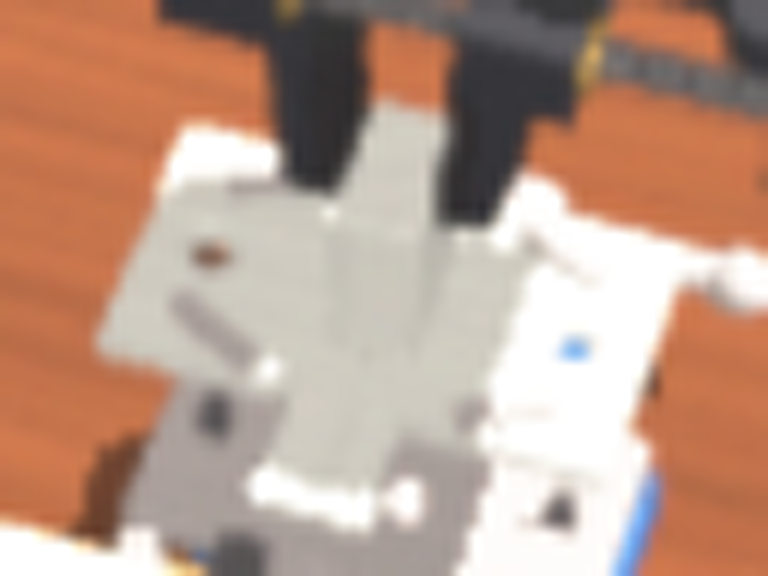

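```bash
python3 -c "
from h import *
s=cam('scene'); st()
for z in (144,147.5,150):
  P=onz(s,[(322.0,190.7),(352.5,198.5)],z); print(P,P.mean(0),np.linalg.norm(P[0]-P[1]))
plan([459.7,26.8,135],down(90),1)
"
```

```text
t 5.92 tcp [457.2  27.6 161.4] F [ 0.5  0.5 -3.5] T [ 0.1  -0.    0.03] gap 19.7 q [-0.21  0.29  0.06  2.08 -0.02  0.78  1.43]
 z [-1.4e-03  3.0e-04 -1.0e+00] y [1.1e-03 1.0e+00 3.0e-04] yaw_y 89.94
[[455.41543856 -16.28241486 144.        ]
 [454.60757491  64.73989012 144.        ]] [455.01150673  24.22873763 144.        ] 81.02633243734427
[[458.08122364 -15.40911763 147.5       ]
 [457.27723201  65.22485432 147.5       ]] [457.67922783  24.90786834 147.5       ] 80.63798010543991
[[459.98535584 -14.7853339  150.        ]
 [459.18412994  65.57125732 150.        ]] [459.58474289  25.39296171 150.        ] 80.36058558265107
0 [-0.0026 -0.0008  0.0264] [ 0.01 -0.08 -0.06]
```

send_rows(
  steps=[-0.001,0,0.01,0,0,0,0.01,-0.001,0,0.01,0,0,0,0.01,0,0,0.01,0,0,0,0.01,0,0,0.006,0,0,0,0.01,0,0,0,0,0,0,0.01,0,0,0,0,0,0,0.01,0,0,0,0,0,0,0.01],
)

```text
clock: 6.5
tcp_pos: [459.9, 26.8, 126.2]
tool_rot: [0.001, 1.0, 0.0, 0.0]
wrist_force: [0.8, 0.7, -2.7]
finger_gap: 19.2
```

```bash
python3 -c "
from h import *
s=cam('scene'); st()
crop(s,'sf',305,175,64,48,12)
"
```

```text
t 6.55 tcp [460.1  26.8 126.4] F [ 0.4 -0.6 -3.3] T [-0.03  0.02 -0.05] gap 19.8 q [-0.2   0.35  0.05  2.1  -0.03  0.69  1.44]
 z [ 7.e-04  1.e-04 -1.e+00] y [2.e-03 1.e+00 1.e-04] yaw_y 89.89
```

View pics/sf.png

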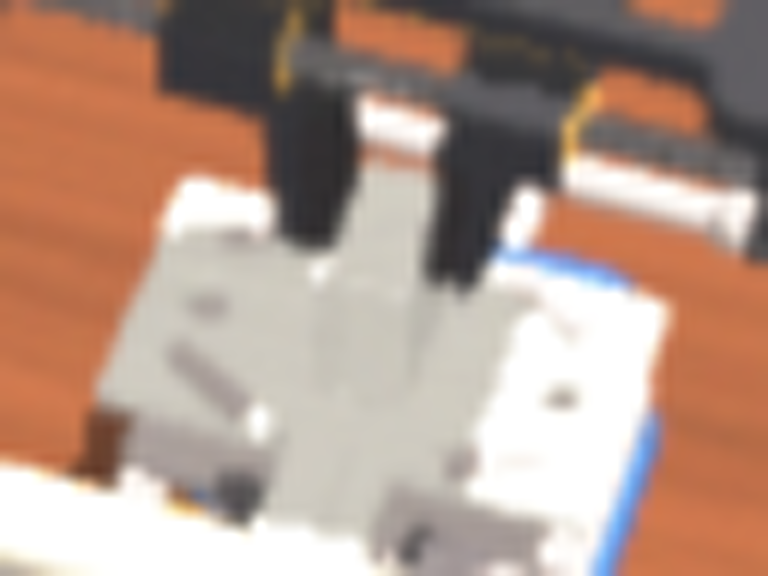

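```bash
python3 -c "
from h import *
s=cam('scene'); st()
for z in (110,112.5,115):
  P=onz(s,[(321.9,199.8),(351.4,207.7)],z); print(P,P.mean(0),np.linalg.norm(P[0]-P[1]))
for z in (92,94,96.5):
  P=onz(s,[(322.1,204.5),(351.1,212.4)],z); print(P.mean(0))
print(s['image'][196:204,317:327].min(axis=2)); print(s['image'][204:212,347:357].min(axis=2))
# expected pixel for pin axis
for c in ((460.2,26.8),(460.2,25.8)): print(proj(s,[[c[0],c[1]-40,90],[c[0],c[1]-40,103],[c[0],c[1]+40,90],[c[0],c[1]+40,103]]))
"
```

```text
t 6.6 tcp [460.2  26.8 126.5] F [-0.3  0.3 -2.6] T [-0.02  0.04  0.04] gap 19.3 q [-0.2   0.35  0.05  2.1  -0.03  0.69  1.44]
 z [ 9.e-04  1.e-04 -1.e+00] y [1.9e-03 1.0e+00 1.0e-04] yaw_y 89.89
[[458.76721449 -15.25216476 110.        ]
 [458.61111204  65.44233244 110.        ]] [458.68916326  25.09508384 110.        ] 80.6946481877608
[[460.57567059 -14.65950231 112.5       ]
 [460.42007878  65.7710267  112.5       ]] [460.49787469  25.55576219 112.5       ] 80.43067950458789
[[462.38412669 -14.06683986 115.        ]
 [462.22904553  66.09972096 115.        ]] [462.30658611  26.01644055 115.        ] 80.16671082141497
[460.56639225  26.24181998  92.        ]
[461.97526601  26.59895033  94.        ]
[463.7363582   27.04536326  96.5       ]
[[112 182 190 190 189 189 186 183 184 185]
 [148 186 192 192 193 195 191 189 189 189]
 [173 188 190 190 191 192 192 192 192 192]
 [184 189 187 182 176 179 180 188 192 192]
 [189 191 188 174 161 161 165 186 191 192]
 [191 193 192 185 174 170 176 188 190 191]
 [192 192 190 189 187 188 189 192 191 191]
 [191 189 177 173 186 190 191 191 191 192]]
[[229 255 255 255 255 255 255 255 255 255]
 [254 255 255 255 255 255 255 255 255 255]
 [255 255 255 254 249 250 254 255 255 255]
 [255 255 255 239 202 206 242 255 255 255]
 [255 255 254 213 173 181 240 255 255 255]
 [255 255 255 252 240 242 254 255 255 255]
 [255 255 255 255 255 255 255 255 255 255]
 [255 255 255 255 255 255 255 255 255 254]]
[[322.41935148 204.92068845]
 [322.44934369 202.00493864]
 [351.20417321 212.75926038]
 [351.54944145 209.88137301]]
[[322.06536358 204.82429457]
 [322.09154067 201.90809261]
 [350.8385592  212.65969501]
 [351.17975969 209.78131297]]
```

send_rows(
  steps=[0.0006,-0.0003,0.002,0,0,0,0.01,0,0,0.003,0,0,0,0.01,0,0,0.003,0,0,0,0.01,0,0,0.002,0,0,0,0.01,0,0,0,0,0,0,0.01],
)

```text
clock: 7.02
tcp_pos: [459.0, 26.6, 115.7]
tool_rot: [0.001, 1.0, 0.0, -0.0]
wrist_force: [-0.5, 0.8, -3.5]
finger_gap: 19.6
```

```bash
python3 -c "
from h import *
st(); s=cam('scene'); st()
crop(s,'sg',305,180,64,48,12)
"
```

```text
t 7.02 tcp [459.   26.6 115.7] F [-0.5  0.8 -3.5] T [ 0.13 -0.01 -0.02] gap 19.6 q [-0.2   0.37  0.05  2.11 -0.03  0.67  1.44]
 z [-5.e-04  1.e-04 -1.e+00] y [1.8e-03 1.0e+00 1.0e-04] yaw_y 89.89
t 7.07 tcp [459.   26.5 115.9] F [ 0.   0.5 -3.3] T [ 0.08  0.04 -0.01] gap 18.9 q [-0.2   0.37  0.05  2.11 -0.03  0.67  1.44]
 z [-5.e-04  0.e+00 -1.e+00] y [0.0018 1.     0.    ] yaw_y 89.89
```

View pics/sg.png

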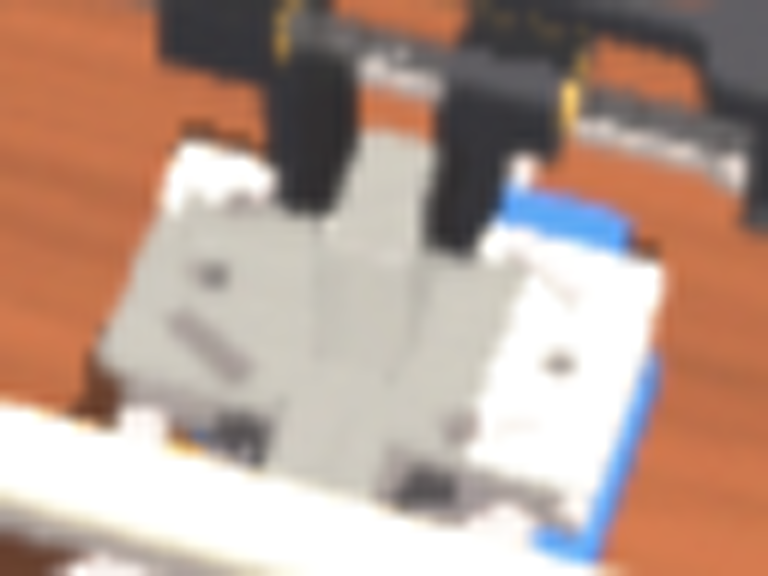

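No contact force with the plate about 4 mm over the pin tips, so the pins are entering the holes. I'll keep lowering.

send_rows(
  steps=[-0.0004,0,0.002,0,0,0,0.01,0,0,0.002,0,0,0,0.01,0,0,0.002,0,0,0,0.01,0,0,0.0015,0,0,0,0.01,0,0,0,0,0,0,0.01],
)

```text
clock: 7.48
tcp_pos: [459.5, 26.8, 108.3]
tool_rot: [0.001, 1.0, 0.0, -0.0]
wrist_force: [0.5, 2.8, -4.0]
finger_gap: 19.7
```

```bash
python3 -c "
from h import *
st(); s=cam('scene'); st()
crop(s,'sh',305,180,64,48,12)
"
```

```text
t 7.48 tcp [459.5  26.8 108.3] F [ 0.5  2.8 -4. ] T [ 0.66  0.   -0.02] gap 19.7 q [-0.2   0.38  0.05  2.11 -0.03  0.65  1.44]
 z [-2.e-04  3.e-04 -1.e+00] y [1.6e-03 1.0e+00 3.0e-04] yaw_y 89.91
t 7.53 tcp [459.5  26.8 108.4] F [ 0.1  1.3 -3.8] T [0.74 0.04 0.05] gap 19.8 q [-0.2   0.38  0.05  2.11 -0.03  0.65  1.44]
 z [-2.e-04  3.e-04 -1.e+00] y [1.6e-03 1.0e+00 3.0e-04] yaw_y 89.91
```

View pics/sh.png

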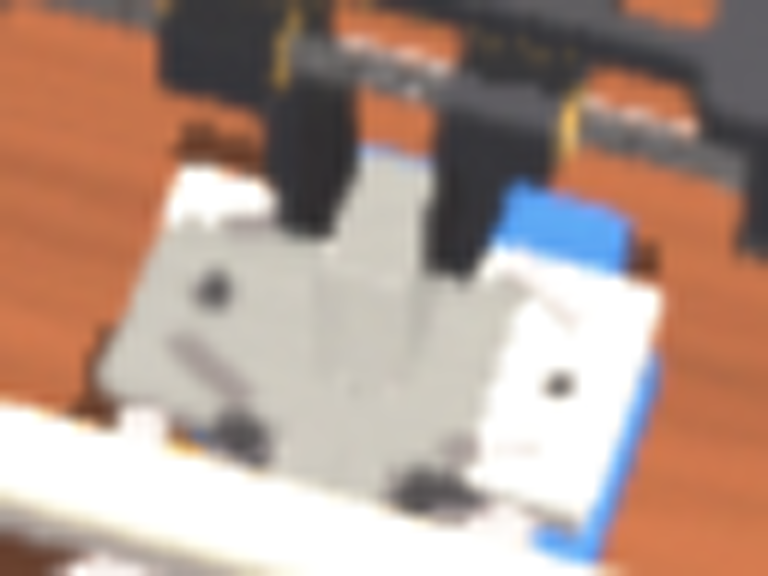

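A small +y reaction (about 1.3 N) means a hole rim is rubbing a pin, so I'll shift +y a little and finish lowering.

send_rows(
  steps=[0,0.0008,0,0,0,0,0.01,0,0,0.0012,0,0,0,0.01,0,0,0.001,0,0,0,0.01,0,0,0,0,0,0,0.01],
)

```text
clock: 7.87
tcp_pos: [459.6, 27.1, 107.1]
tool_rot: [0.001, 1.0, -0.0, -0.0]
wrist_force: [-3.1, 0.7, 6.9]
finger_gap: 19.5
```

```bash
python3 -c "
from h import *
st(); s=cam('scene'); st()
"
```

```text
t 7.87 tcp [459.6  27.1 107.1] F [-3.1  0.7  6.9] T [0.24 0.65 0.01] gap 19.5 q [-0.2   0.38  0.05  2.11 -0.03  0.65  1.44]
 z [-1.e-04 -1.e-04 -1.e+00] y [ 2.1e-03  1.0e+00 -1.0e-04] yaw_y 89.88
t 7.92 tcp [459.7  27.1 107.1] F [-2.9  1.3  7.4] T [ 0.23  0.66 -0.02] gap 19.9 q [-0.2   0.38  0.05  2.11 -0.03  0.65  1.44]
 z [ 1.e-04 -1.e-04 -1.e+00] y [ 2.2e-03  1.0e+00 -1.0e-04] yaw_y 89.87
```

It's seated: z = 107.1 mm, exactly 90 mm above the pick-up height, with 7 N upward reaction. Releasing.

send_rows(
  steps=[0,0,0,0,0,0,0.04,0,0,0,0,0,0,0.04,0,0,-0.001,0,0,0,0.04,0,0,-0.02,0,0,0,0.04,0,0,-0.035,0,0,0,0.04,0,0,-0.035,0,0,0,0.04,0,0,-0.035,0,0,0,0.04],
)

```text
clock: 8.5
tcp_pos: [459.2, 26.9, 233.9]
tool_rot: [0.001, 1.0, -0.0, -0.0]
wrist_force: [0.2, -0.3, 0.7]
finger_gap: 40.1
```

```bash
python3 -c "
from h import *
st(); s=cam('scene');t=cam('top'); st()
crop(s,'si',280,170,100,75,8);crop(t,'ti',280,135,70,100,6)
"
```

```text
t 8.5 tcp [459.2  26.9 233.9] F [ 0.2 -0.3  0.7] T [ 0.01 -0.12  0.04] gap 40.1 q [-0.21  0.18  0.06  2.   -0.01  0.96  1.43]
 z [-5.e-04 -4.e-04 -1.e+00] y [ 2.2e-03  1.0e+00 -4.0e-04] yaw_y 89.87
t 8.6 tcp [463.3  27.5 237.6] F [ 0.7  0.4 -0.4] T [ 0.03 -0.07 -0.05] gap 40.0 q [-0.21  0.18  0.06  2.   -0.01  0.95  1.43]
 z [ 0.0101  0.0015 -0.9999] y [0.0025 1.     0.0015] yaw_y 89.86
```

View pics/si.png

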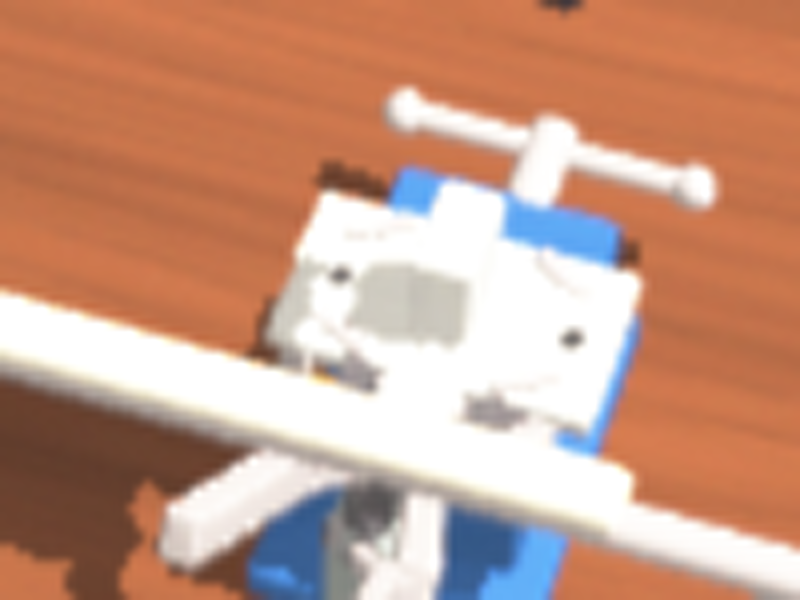

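View pics/ti.png

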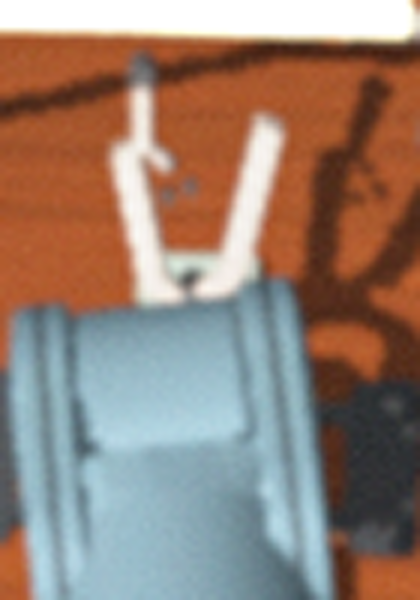

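The plate lies flat with both pins showing through its holes at (322.2,203.9) and (351.1,211.8). Next I'll locate the handles and the lever.

```bash
python3 -c "
from h import *
s=cam('scene');t=cam('top'); st()
crop(s,'sj',290,205,65,55,12);crop(t,'tj',288,138,50,45,16)
"
```

```text
t 8.7 tcp [460.2  27.2 233. ] F [ 1.  -0.6  0.2] T [-0.03  0.05 -0.01] gap 40.1 q [-0.21  0.19  0.06  2.   -0.01  0.95  1.43]
 z [ 2.3e-03  3.0e-04 -1.0e+00] y [2.1e-03 1.0e+00 3.0e-04] yaw_y 89.88
```

View pics/sj.png

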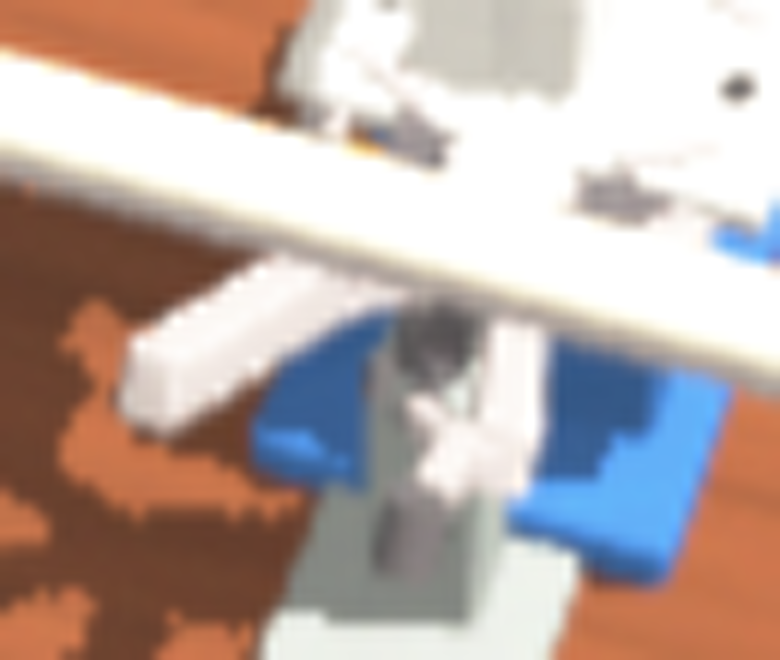

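View pics/tj.png

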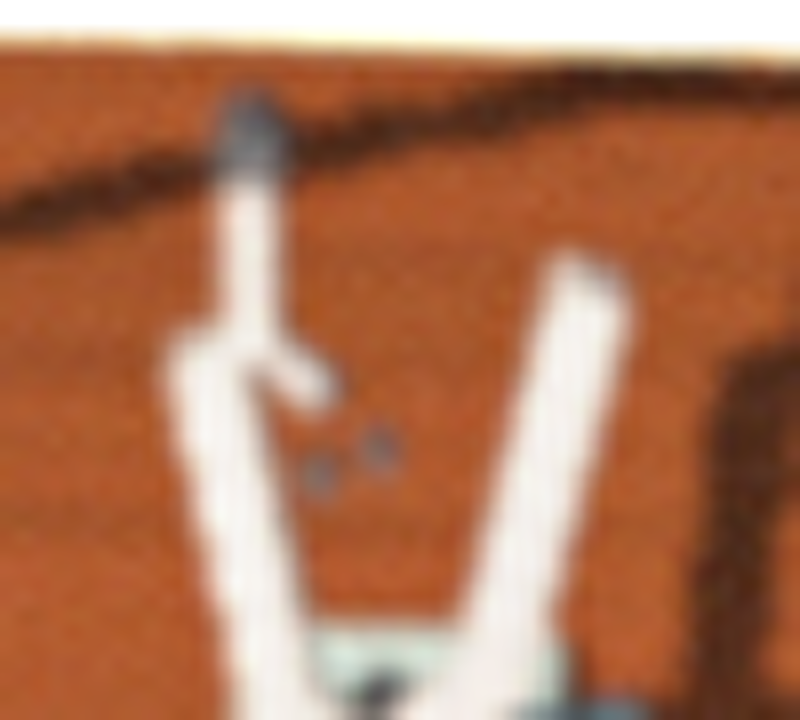

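```bash
python3 -c "
from h import *
s=cam('scene');t=cam('top')
def T(a,b): return tri(t,(288+(a[0]+.5)/16-.5,138+(a[1]+.5)/16-.5),s,(290+(b[0]+.5)/12-.5,205+(b[1]+.5)/12-.5))
print('knob',T((250,138),(408,538)))
print('-y end top edge',T((592,268),(155,358)))
print('-y end top corner L/R',T((630,290),(130,342)),T((555,250),(183,372)))
print('+y end',T((195,340),(500,480)))
"
```

```text
knob (array([644.1971425 ,  50.96867916, 194.45850565]), np.float64(1.6491004785775416))
-y end top edge (array([623.21730653,  -5.93821705, 193.36670622]), np.float64(0.7061087321056668))
-y end top corner L/R (array([619.98982488, -12.30178989, 190.71913912]), np.float64(0.9998058759592643)) (array([6.25735575e+02, 4.32200335e-01, 1.95704308e+02]), np.float64(0.8612762866936744))
+y end (array([613.57297581,  59.71503534, 169.75220029]), np.float64(3.011089652562554))
```

```bash
python3 -c "
from h import *
t=cam('top'); 
p=proj(t,[[595,26.8,164],[595,26.8-32.5,164],[595,26.8+32.5,164],[595-4.6,26.8,164+6.6]]);print((p-[288,138]+.5)*16-.5)
im=t['image'];hsv=cv2.cvtColor(im,cv2.COLOR_BGR2HSV)
for v in range(160,175,2):
    row=im[v,290:335].astype(int).min(axis=1); 
    # bar centroids
    m=row>110; idx=np.where(m)[0]; 
    g=np.split(idx,np.where(np.diff(idx)>1)[0]+1)
    cs=[290+np.average(k,weights=row[k]) for k in g if len(k)>2]
    out=[]
    for c in cs:
        # z along handle top face guess: iterate
        z=170
        for _ in range(5):
            P=onz(t,[(c,v)],z)[0]; z=164+6.6+(P[0]-590.4)*np.tan(np.radians(35))
        out.append(np.round(P,1))
    print(v,[len(k) for k in g],out, round(np.mean([o[1] for o in out]),2) if len(out)==2 else '')
"
```

```text
[[393.82769494 454.42782845]
 [583.24256624 458.57635836]
 [204.47696776 450.29669001]
 [392.69516537 475.96532694]]
160 [10, 6] [array([608.,  53., 183.]), array([609.2,  -3.6, 183.7])] 24.7
162 [11, 7] [array([603.1,  52.2, 179.5]), array([604.2,  -2.4, 180.3])] 24.9
164 [6, 6] [array([598. ,  56.1, 175.9]), array([599.2,  -1.1, 176.7])] 27.5
166 [6, 6] [array([593. ,  55.7, 172.4]), array([594.1,   0.9, 173.2])] 28.3
168 [6, 6] [array([588. ,  53.4, 169. ]), array([589.1,   1.3, 169.7])] 27.35
170 [6, 6] [array([583. ,  53.1, 165.4]), array([584. ,   3.4, 166.1])] 28.25
172 [6, 6] [array([578. ,  50.8, 161.9]), array([578.9,   3.9, 162.6])] 27.35
174 [6, 6] [array([572.9,  50.4, 158.3]), array([573.8,   5.9, 159. ])] 28.15
```

Estimates so far: handles ≈ (595, 27.5, 163.5), with the two bars 53 mm apart (as specified), and lever knob ≈ (644, 51, 194). I'll lean the hand 35° and go to a pre-approach point above the handles.

```bash
python3 -c "
from h import *
st(); plan([557,27.5,217.5],down(90,35),10); print(down(90,35).as_matrix())
"
```

```text
t 8.85 tcp [458.5  27.  231. ] F [ 0.1 -1.2 -0.6] T [-0.05  0.   -0.02] gap 39.5 q [-0.21  0.19  0.06  2.   -0.01  0.95  1.43]
 z [-2.7e-03 -6.0e-04 -1.0e+00] y [ 1.9e-03  1.0e+00 -6.0e-04] yaw_y 89.89
0 [-0.0098  0.0001  0.0013] [-0.01 -3.52 -0.01]
1 [-0.0097  0.0001  0.0019] [-0.01 -3.52 -0.01]
2 [-0.0096  0.0001  0.0025] [-0.01 -3.52 -0.01]
3 [-0.0094  0.0001  0.0031] [-0.01 -3.52 -0.01]
4 [-0.0092  0.0001  0.0037] [-0.01 -3.52 -0.01]
5 [-0.009   0.0001  0.0042] [-0.01 -3.52 -0.01]
6 [-0.0087  0.0001  0.0048] [-0.01 -3.52 -0.01]
7 [-0.0084  0.0001  0.0053] [-0.01 -3.52 -0.01]
8 [-0.0081  0.      0.0058] [-0.01 -3.52 -0.01]
9 [-0.0077  0.      0.0063] [-0.01 -3.52 -0.01]
[[-8.19152044e-01  6.12323400e-17  5.73576436e-01]
 [ 5.01585965e-17  1.00000000e+00 -3.51214273e-17]
 [-5.73576436e-01  3.08148791e-33 -8.19152044e-01]]
```

send_rows(
  steps=[-0.0098,0,0.0013,0,-3.5,0,0.088,-0.0097,0,0.0019,0,-3.5,0,0.088,-0.0096,0,0.0025,0,-3.5,0,0.088,-0.0094,0,0.0031,0,-3.5,0,0.088,-0.0092,0,0.0037,0,-3.5,0,0.088,-0.009,0,0.0042,0,-3.5,0,0.088,-0.0087,0,0.0048,0,-3.5,0,0.088,-0.0084,0,0.0053,0,-3.5,0,0.088],
)

```text
clock: 9.52
tcp_pos: [537.6, 27.1, 220.5]
tool_rot: [0.001, 0.97, -0.0, 0.242]
wrist_force: [0.2, -0.8, 0.4]
finger_gap: 87.9
```

send_rows(
  steps=[-0.0081,0,0.0058,0,-3.5,0,0.088,-0.0077,0,0.0063,0,-3.5,0,0.088,0,0,0,0,0,0,0.088,0,0,0,0,0,0,0.088],
)

```text
clock: 9.85
tcp_pos: [549.1, 23.2, 216.7]
tool_rot: [0.001, 0.961, -0.006, 0.276]
wrist_force: [-0.0, 0.1, -0.4]
finger_gap: 88.1
```

```bash
python3 -c "
from h import *
s=cam('scene');t=cam('top');st(); plan([603,27.5,152],down(90,35),1); plan([557,27.5,217.5],down(90,35),1)
crop(s,'sk',280,150,100,100,6);crop(t,'tk',260,125,110,100,6)
"
```

```text
t 9.95 tcp [550.1  22.8 217.8] F [ 0.4 -0.  -0.4] T [ 0.01  0.53 -0.04] gap 88.1 q [-0.22  0.12  0.02  2.29  0.58  0.21  0.83]
 z [ 0.5331 -0.0119 -0.846 ] y [ 0.0077  0.9999 -0.0092] yaw_y 89.56
0 [-0.0097  0.0057  0.0838] [-0.68 -2.78 -0.07]
0 [-0.0057  0.0048  0.0039] [-0.68 -2.78 -0.07]
```

View pics/sk.png

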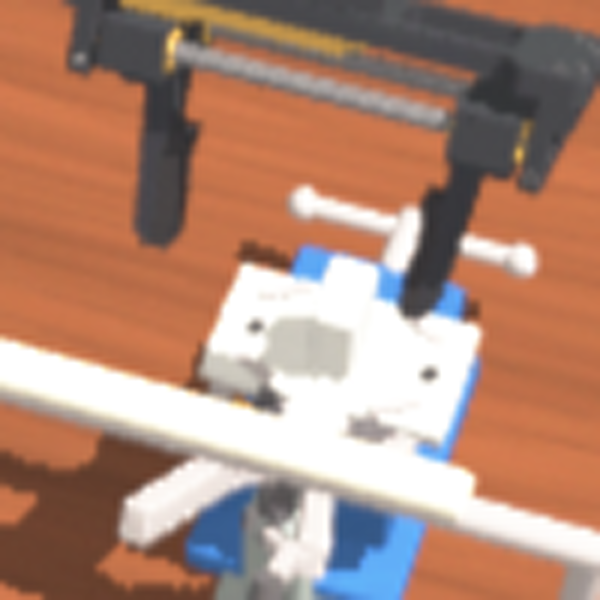

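View pics/tk.png

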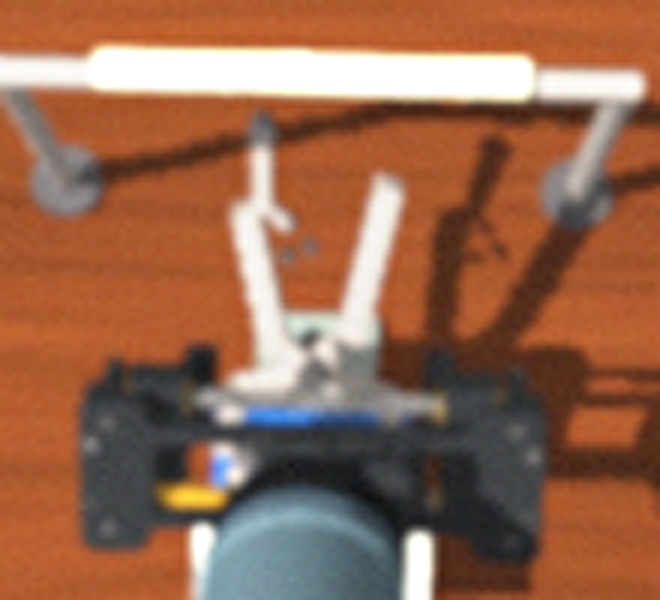

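The scene shows the hand leaning, clear of the rail, with the pliers open. However, joint 6 is at 0.21, close to its 0.19 limit, so the lean stopped at 32°. I'll fit a quick planar arm model to see what lean is reachable at the handles.

```bash
cat > arm.py <<'E'
import numpy as np
from scipy.optimize import least_squares
# x,y,z,tilt(q-based), q2,q4,q6
D=[(273.8,589.5,213.6,.536,1.538,1.067,0),(450.3,254.9,133.6,.42,1.96,.76,0),(448.9,255.6,17.3,.62,2.0,.52,0),(460.2,27.2,233,.19,2.0,.95,0),(460.2,26.8,126.4,.35,2.1,.69,0),(459.5,26.8,108.3,.38,2.11,.65,0)]
def fk(p,q2,q4,q6):
    a,b,h,d,o1,o2=p
    s=q2+q4; t=s+q6
    r=a*np.sin(q2)+o1*np.cos(q2)+b*np.sin(s)+o2*np.cos(s)+d*np.sin(t)
    z=h+a*np.cos(q2)-o1*np.sin(q2)+b*np.cos(s)-o2*np.sin(s)+d*np.cos(t)
    return r,z
def res(p):
    e=[]
    for x,y,z,q2,q4,q6,_ in D:
        r,zz=fk(p,q2,q4,np.pi-q2-q4); R=np.sqrt(max(x*x+y*y-p[6]**2,0)); e+= [(r-R),(zz-z)]
    return np.array(e+[ (p[4])/30,(p[5])/30,(p[3]-300)/50,(p[0]-400)/50,(p[1]-400)/50])
if __name__=="__main__":
    f=least_squares(res,[400,400,350,300,0,0,40]); print(np.round(f.x,1),np.round(f.fun,1)); np.save("arm.npy",f.x)
    def ik(r,z,tilt):
        def e(q): 
            rr,zz=fk(f.x[:6],q[0],q[1],np.pi-np.radians(tilt)-q[0]-q[1]); return [rr-r,zz-z]
        q=least_squares(e,[.3,2.0]); return np.round([*q.x,np.pi-np.radians(tilt)-q.x.sum()],2),round(q.cost,1)
    # sign of tilt: t=pi-tilt -> sin>0 : forward
    print(ik(550,218,32))
    for t in (0,10,15,20,25,30,35): print(t,ik(603,152,t),ik(603,160,t), "lever",ik(645,190,t))
E
python3 arm.py
```

```text
Traceback (most recent call last):
  File "arm.py", line 17, in <module>
    f=least_squares(res,[400,400,350,300,0,0,40]); print(np.round(f.x,1),np.round(f.fun,1)); np.save("arm.npy",f.x)
  File "arm.py", line 14, in res
    r,zz=fk(p,q2,q4,np.pi-q2-q4); R=np.sqrt(max(x*x+y*y-p[6]**2,0)); e+= [(r-R),(zz-z)]
         ~~^^^^^^^^^^^^^^^^^^^^^
  File "arm.py", line 6, in fk
    a,b,h,d,o1,o2=p
    ^^^^^^^^^^^^^
ValueError: too many values to unpack (expected 6)
```

```bash
sed -i 's/a,b,h,d,o1,o2=p$/a,b,h,d,o1,o2=p[:6]/' arm.py; python3 arm.py
```

```text
[500.9 445.3 298.4 300.    3.9  -1.5   0. ] [-0.   0.1 -1.3 -0.6  0.8  1.2  0.9 -0.6 -0.4 -0.8  0.4  0.7  0.1 -0.1
 -0.   2.   0.9]
(array([0.16, 2.22, 0.21]), np.float64(0.0))
0 (array([0.53, 1.72, 0.89]), np.float64(0.0)) (array([0.52, 1.72, 0.91]), np.float64(0.0)) lever (array([0.55, 1.57, 1.02]), np.float64(0.0))
10 (array([0.45, 1.86, 0.65]), np.float64(0.0)) (array([0.44, 1.86, 0.67]), np.float64(0.0)) lever (array([0.47, 1.72, 0.77]), np.float64(0.0))
15 (array([0.42, 1.93, 0.53]), np.float64(0.0)) (array([0.41, 1.93, 0.55]), np.float64(0.0)) lever (array([0.43, 1.8 , 0.65]), np.float64(0.0))
20 (array([0.4, 2. , 0.4]), np.float64(0.0)) (array([0.38, 1.99, 0.42]), np.float64(0.0)) lever (array([0.4 , 1.87, 0.52]), np.float64(0.0))
25 (array([0.38, 2.06, 0.27]), np.float64(0.0)) (array([0.36, 2.06, 0.28]), np.float64(0.0)) lever (array([0.38, 1.93, 0.39]), np.float64(0.0))
30 (array([0.36, 2.13, 0.13]), np.float64(0.0)) (array([0.35, 2.12, 0.15]), np.float64(0.0)) lever (array([0.36, 2.  , 0.26]), np.float64(0.0))
35 (array([ 0.36,  2.19, -0.02]), np.float64(0.0)) (array([0.34, 2.18, 0.  ]), np.float64(0.0)) lever (array([0.35, 2.06, 0.12]), np.float64(0.0))
```

The model predicts a lean of at most about 27° at the handles and 32° at the lever. I'll squeeze with a 25° lean, since the jaw direction doesn't depend on it.

```bash
python3 -c "
from h import *
st(); plan([571.4,27.5,214.2],down(90,25),4)
"
```

```text
t 9.95 tcp [550.1  22.8 217.8] F [ 0.4 -0.  -0.4] T [ 0.01  0.53 -0.04] gap 88.1 q [-0.22  0.12  0.02  2.29  0.58  0.21  0.83]
 z [ 0.5331 -0.0119 -0.846 ] y [ 0.0077  0.9999 -0.0092] yaw_y 89.56
0 [-0.004   0.0012  0.0036] [-0.17  1.8  -0.03]
1 [-0.0041  0.0012  0.0035] [-0.17  1.8  -0.03]
2 [-0.0042  0.0012  0.0033] [-0.17  1.8  -0.03]
3 [-0.0043  0.0012  0.0032] [-0.17  1.8  -0.03]
```

send_rows(
  steps=[-0.004,0.0012,0.0036,-0.2,1.8,0,0.088,-0.004,0.0012,0.0035,-0.2,1.8,0,0.088,-0.004,0.0012,0.0033,-0.2,1.8,0,0.088,-0.004,0.0012,0.0032,-0.1,1.8,0,0.088,0,0,0,0,0,0,0.088,0,0,0,0,0,0,0.088],
)

```text
clock: 10.45
tcp_pos: [571.3, 27.8, 214.4]
tool_rot: [0.001, 0.976, 0.001, 0.218]
wrist_force: [0.3, -0.7, 0.1]
finger_gap: 88.0
```

```bash
python3 -c "
from h import *
st(); plan([571.4,27.5,214.2],down(90,25),2)
"
```

```text
t 10.45 tcp [571.3  27.8 214.4] F [ 0.3 -0.7  0.1] T [ 0.03  0.44 -0.02] gap 88.0 q [-0.05  0.2  -0.13  2.13  0.27  0.39  1.16]
 z [ 0.4248  0.001  -0.9053] y [0.0015 1.     0.0018] yaw_y 89.92
0 [-0.     -0.0001  0.0001] [ 0.03  0.07 -0.06]
1 [-0.     -0.0001  0.0001] [ 0.03  0.07 -0.06]
```

send_rows(
  steps=[0,0,0.015,0,0,0,0.088,0,0,0.015,0,0,0,0.088,0,0,0.01,0,0,0,0.088,0,0,0,0,0,0,0.088],
)

```text
clock: 10.78
tcp_pos: [586.5, 28.0, 175.9]
tool_rot: [0.0, 0.976, 0.0, 0.216]
wrist_force: [-0.1, -0.2, -0.4]
finger_gap: 88.1
```

```bash
python3 -c "
from h import *
s=cam('scene');t=cam('top');st(); plan([601,27.5,150.8],down(90,25),3)
crop(s,'sl',270,150,110,100,6);crop(t,'tl',260,125,110,90,6)
"
```

```text
t 10.88 tcp [587.2  28.3 177.7] F [0.2 0.  0.7] T [0.06 0.39 0.02] gap 87.7 q [-0.09  0.29 -0.09  2.13  0.33  0.31  1.11]
 z [ 4.233e-01  7.000e-04 -9.060e-01] y [-2.e-04  1.e+00  7.e-04] yaw_y 90.01
0 [-0.0004 -0.0003  0.0101] [ 0.01  0.02 -0.  ]
1 [-0.0004 -0.0003  0.0101] [ 0.01  0.02 -0.  ]
2 [-0.0004 -0.0003  0.0101] [ 0.01  0.02 -0.  ]
```

View pics/sl.png

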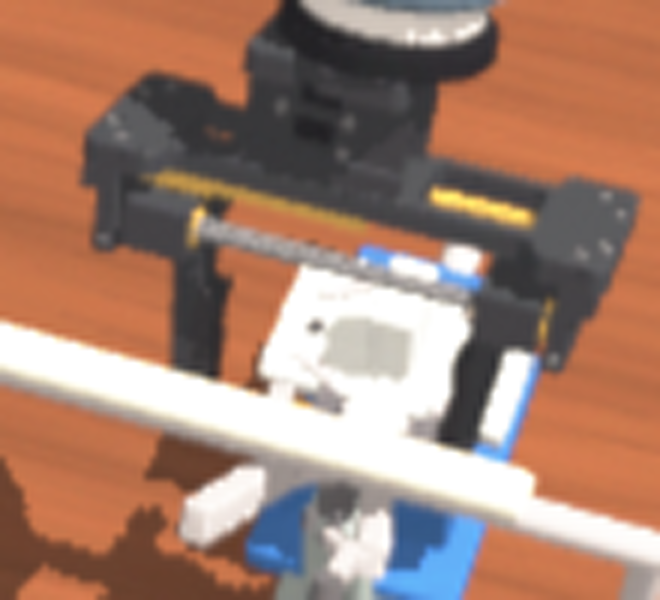

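View pics/tl.png

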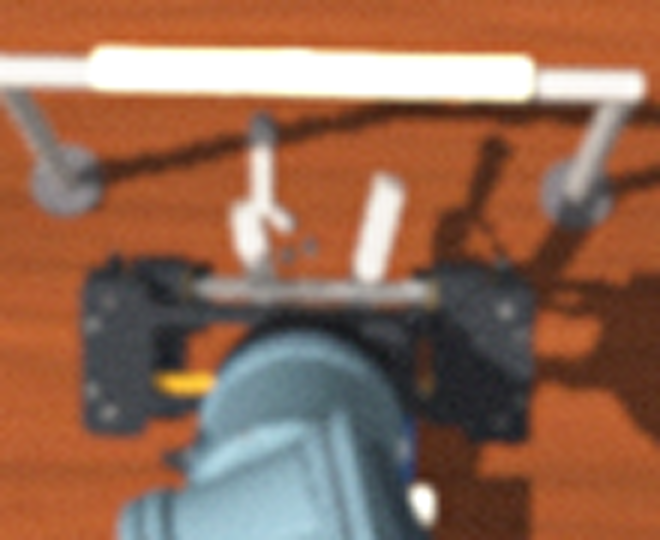

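The view shows the hand centred over both handles (carrier midpoint at column ~312 of the crop, bars' midpoint ~312). Going down and starting the squeeze.

send_rows(
  steps=[0,-0.0003,0.01,0,0,0,0.088,0,-0.0003,0.01,0,0,0,0.088,0,0,0.008,0,0,0,0.088,0,0,0,0,0,0,0.088],
  force=40,
)

```text
clock: 11.22
tcp_pos: [599.4, 27.6, 150.8]
tool_rot: [0.0, 0.976, 0.0, 0.216]
wrist_force: [-0.4, -0.2, -0.0]
finger_gap: 87.7
```

```bash
python3 -c "
from h import *
s=cam('scene');t=cam('top');st(); plan([601,27.5,150.8],down(90,25),1)
crop(s,'sm',270,150,110,100,6);crop(t,'tm',260,125,110,90,6)
"
```

```text
t 11.32 tcp [599.5  27.6 152. ] F [-0.2 -0.1  0.4] T [ 0.01  0.42 -0.04] gap 87.9 q [-0.11  0.35 -0.06  2.12  0.36  0.25  1.08]
 z [ 4.232e-01  7.000e-04 -9.060e-01] y [-0.e+00  1.e+00  8.e-04] yaw_y 90.0
0 [-0.0009 -0.0001  0.0017] [ 0.04  0.04 -0.02]
```

View pics/sm.png

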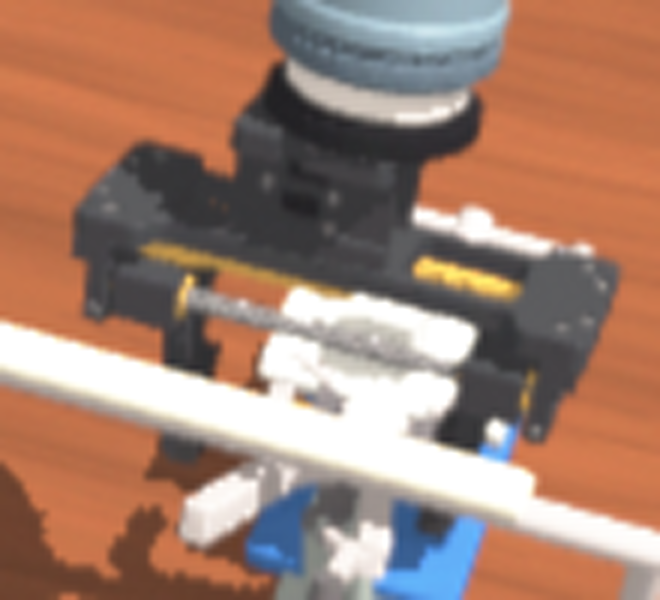

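View pics/tm.png

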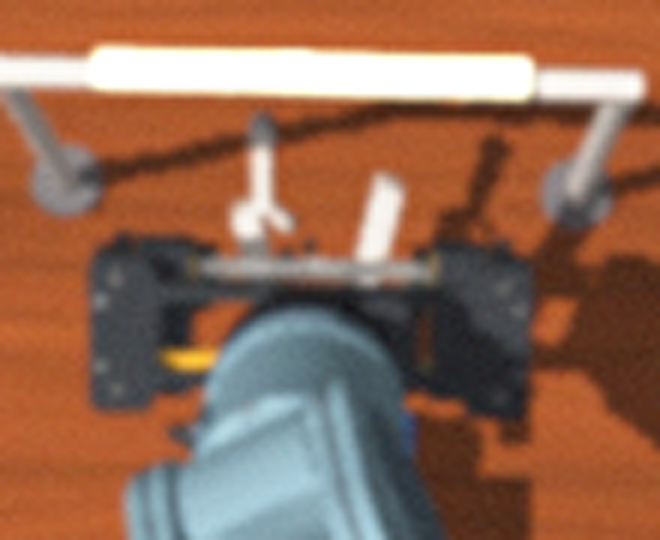

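```bash
python3 -c "
from h import *
s=cam('scene')
for y in (-17,-24,72,79): print(y,(proj(s,[[599.5,y,152],[593.7-5,y,163.5]])-[270,150]+.5)*6-.5)
"
```

```text
-17 [[194.89165673 508.02840981]
 [203.49399414 469.67477075]]
-24 [[177.99106379 503.09358001]
 [186.51968111 464.78367677]]
72 [[414.57977851 572.21174365]
 [424.15867741 533.28844271]]
79 [[432.24925894 577.37692428]
 [441.90820117 538.40772024]]
```

The visible finger ends lie about 19 mm short of the reported TCP along the tool axis. To be sure the pads cover the bars I'll go about 10 mm deeper and ease the lean by 3°.

send_rows(
  steps=[0,0,0.004,0,1,0,0.088,0,0,0.004,0,1,0,0.088,0,0,0.004,0,1,0,0.088,0,0,0,0,0,0,0.088],
)

```text
clock: 11.7
tcp_pos: [605.7, 27.6, 141.6]
tool_rot: [0.0, 0.982, 0.001, 0.191]
wrist_force: [-0.3, -0.1, -0.7]
finger_gap: 88.0
```

send_rows(
  steps=[0,0,0,0,0,0,0.066,0,0,0,0,0,0,0.06,0,0,0,0,0,0,0.058],
  force=40,
)

```text
clock: 11.95
tcp_pos: [604.4, 27.7, 141.7]
tool_rot: [0.0, 0.981, 0.0, 0.192]
wrist_force: [0.3, 4.8, 0.8]
finger_gap: 70.0
```

```bash
python3 -c "
from h import *
s=cam('scene');st();t=cam('top');st(); 
crop(s,'sn',280,185,80,70,9);crop(t,'tn',285,135,60,45,12)
"
```

```text
t 12.0 tcp [604.9  28.5 142. ] F [ 3.9 -1.2  0.7] T [-0.32 -0.41 -0.04] gap 66.3 q [-0.06  0.39 -0.11  2.07  0.32  0.32  1.12]
 z [ 0.3772  0.002  -0.9261] y [-0.001   1.      0.0017] yaw_y 90.06
t 12.05 tcp [605.7  28.4 142.5] F [4.2 1.3 1.1] T [ 0.17 -0.55  0.13] gap 62.2 q [-0.06  0.39 -0.11  2.07  0.33  0.32  1.12]
 z [ 0.3787  0.0019 -0.9255] y [-0.0011  1.      0.0017] yaw_y 90.06
```

View pics/sn.png

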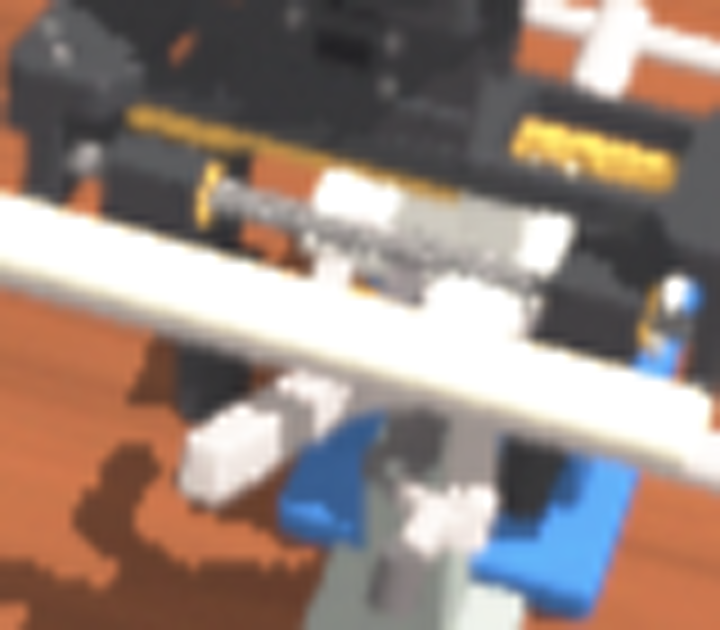

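View pics/tn.png

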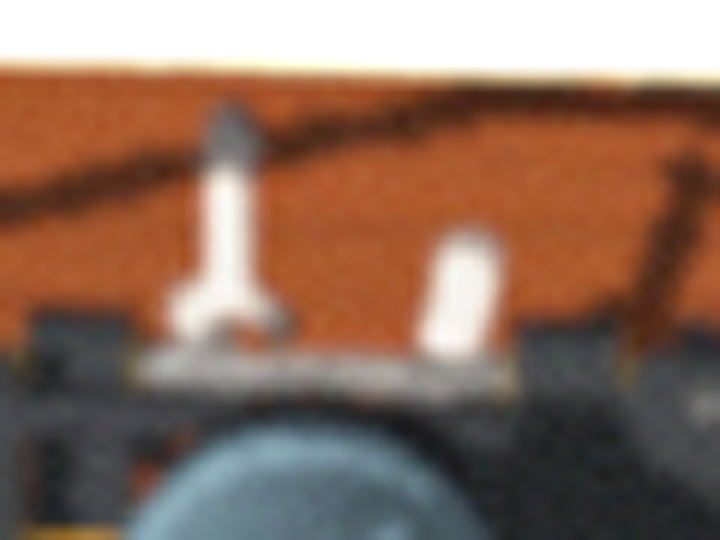

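The handles have been touched (gap 62 mm) and are starting to close. I'll continue to lock.

send_rows(
  steps=[0,0,0,0,0,0,0.05,0,0,0,0,0,0,0.045,0,0,0,0,0,0,0.042,0,0,0,0,0,0,0.038],
)

```text
clock: 12.38
tcp_pos: [608.5, 28.4, 144.5]
tool_rot: [0.0, 0.981, 0.001, 0.196]
wrist_force: [6.9, 1.4, 3.6]
finger_gap: 39.0
```

```bash
python3 -c "
from h import *
st()
"
```

```text
t 12.38 tcp [608.5  28.4 144.5] F [6.9 1.4 3.6] T [ 0.12 -1.31  0.02] gap 39.0 q [-0.06  0.39 -0.11  2.07  0.33  0.31  1.12]
 z [ 0.3837  0.0026 -0.9234] y [-5.0e-04  1.0e+00  2.6e-03] yaw_y 90.03
```

send_rows(
  steps=[0,0,0,0,0,0,0.034,0,0,0,0,0,0,0.034,0,0,0,0,0,0,0.034],
  force=55,
)

```text
clock: 12.63
tcp_pos: [608.6, 28.4, 144.6]
tool_rot: [-0.0, 0.981, 0.001, 0.196]
wrist_force: [6.6, 0.6, 3.5]
finger_gap: 37.4
```

```bash
python3 -c "
from h import *
st();s=cam('scene');t=cam('top');st(); 
crop(s,'so',280,185,80,70,9);crop(t,'to',285,135,60,45,12)
"
```

```text
t 12.63 tcp [608.6  28.4 144.6] F [6.6 0.6 3.5] T [ 0.11 -1.28  0.06] gap 37.4 q [-0.06  0.39 -0.11  2.07  0.33  0.31  1.12]
 z [ 0.3839  0.0026 -0.9234] y [-6.0e-04  1.0e+00  2.6e-03] yaw_y 90.03
t 12.73 tcp [608.6  28.4 144.6] F [7.  0.5 3.7] T [ 0.15 -1.23  0.01] gap 37.5 q [-0.06  0.39 -0.11  2.07  0.33  0.31  1.12]
 z [ 0.384   0.0026 -0.9233] y [-5.0e-04  1.0e+00  2.6e-03] yaw_y 90.03
```

View pics/so.png

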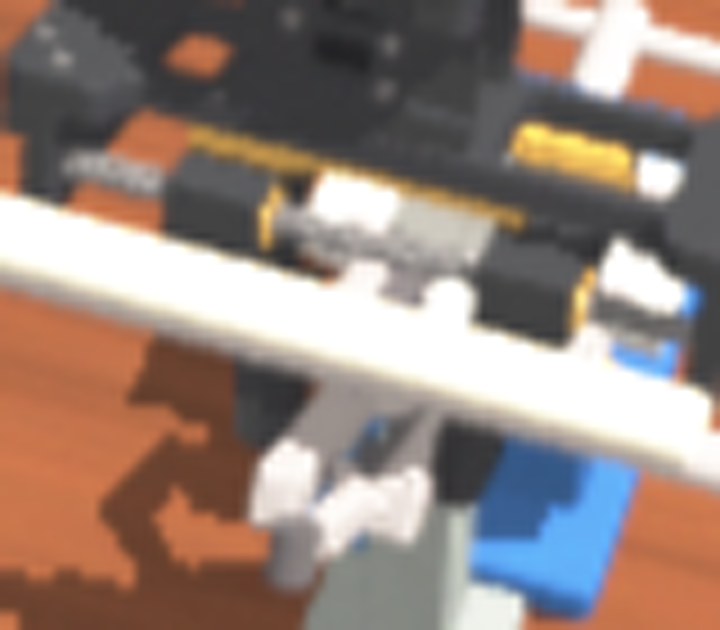

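View pics/to.png

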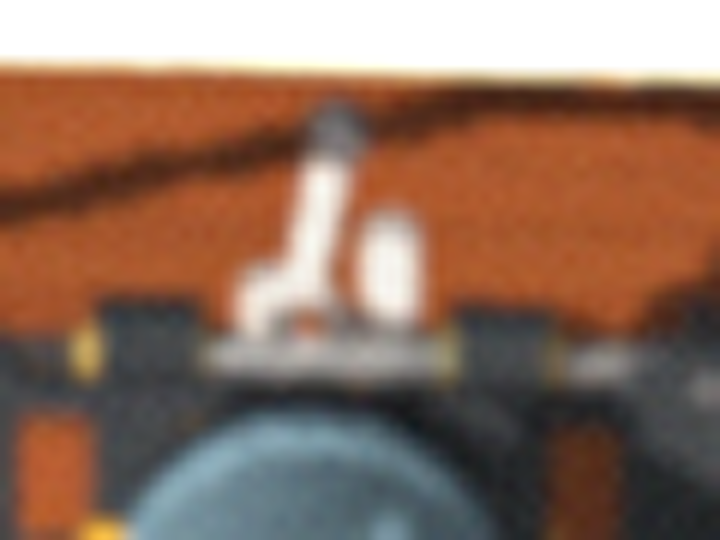

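The handles are fully closed; the knob is now near the middle line. I'll let go and back off.

send_rows(
  steps=[0,0,0,0,0,0,0.06,0,0,0,0,0,0,0.08,0,0,0,0,0,0,0.088,0,0,0,0,0,0,0.088],
  force=20,
)

```text
clock: 13.07
tcp_pos: [603.6, 27.4, 141.1]
tool_rot: [0.0, 0.982, 0.0, 0.191]
wrist_force: [-0.7, 0.1, -0.8]
finger_gap: 62.5
```

send_rows(
  steps=[0,0,-0.01,0,0,0,0.088,0,0,-0.02,0,0,0,0.088,0,0,-0.025,0,0,0,0.088,0,0,-0.025,0,0,0,0.088,0,0,-0.025,0,0,0,0.088,0,0,-0.015,0,0,0,0.088,0,0,0,0,0,0,0.088],
)

```text
clock: 13.65
tcp_pos: [559.9, 27.7, 256.6]
tool_rot: [0.0, 0.981, 0.001, 0.194]
wrist_force: [0.6, -0.2, 0.6]
finger_gap: 87.8
```

```bash
python3 -c "
from h import *
st();s=cam('scene');t=cam('top');st(); 
crop(s,'sp',280,185,80,70,9);crop(t,'tp',280,135,65,60,12)
"
```

```text
t 13.65 tcp [559.9  27.7 256.6] F [ 0.6 -0.2  0.6] T [0.04 0.36 0.04] gap 87.8 q [ 0.03  0.14 -0.22  2.07  0.18  0.56  1.25]
 z [ 0.3809  0.001  -0.9246] y [0.     1.     0.0011] yaw_y 90.0
t 13.75 tcp [559.3  27.4 253.3] F [0.1 0.  0. ] T [-0.01  0.38 -0.03] gap 88.1 q [ 0.03  0.15 -0.21  2.07  0.19  0.56  1.25]
 z [ 3.770e-01  7.000e-04 -9.262e-01] y [2.e-04 1.e+00 8.e-04] yaw_y 89.99
```

View pics/sp.png

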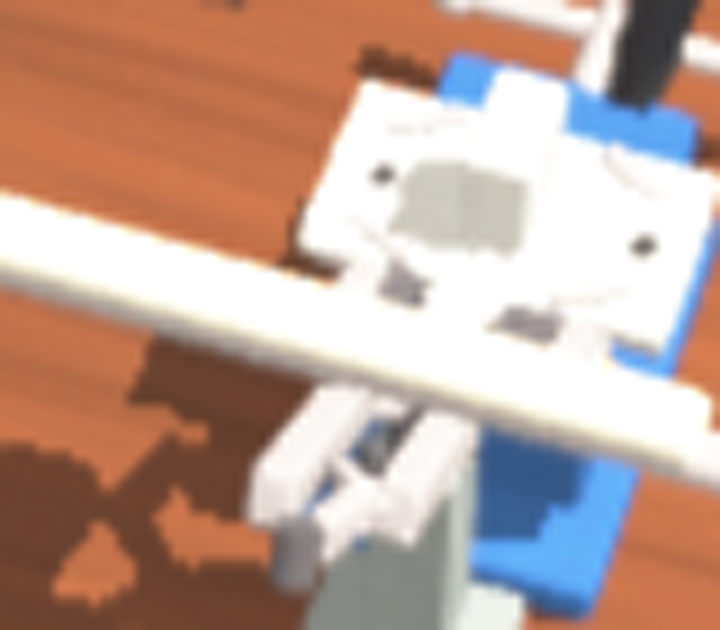

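View pics/tp.png

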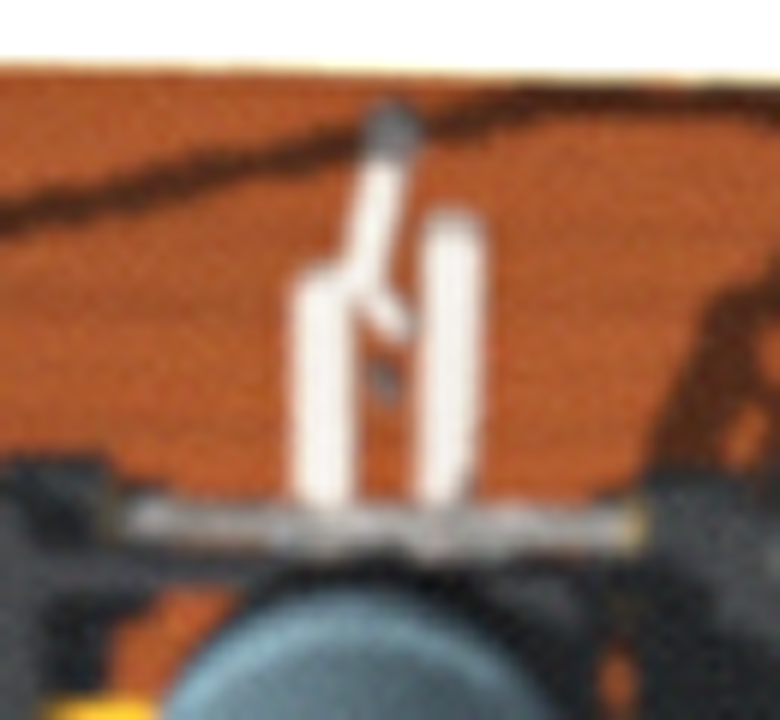

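The pliers stay locked. The knob sits at top px ~(312.5,145.8) and scene px ~(312.8,246.7). The keeper block has moved about 3 px (8 mm) across. Now for the lever position and approach.

```bash
python3 -c "
from h import *
s=cam('scene');t=cam('top');st()
def T(a,b): return tri(t,(280+(a[0]+.5)/12-.5,135+(a[1]+.5)/12-.5),s,(280+(b[0]+.5)/9-.5,185+(b[1]+.5)/9-.5))
print('knob',T((390,132),(296,550)))
print('-y end top edge',T((455,215),(262,505)))
print('-y end top edge',T((455,215),(275,480)))
print('knob/bar joint',T((385,158),(310,518)))
for p in ([642.5,28,196.8],[595,27.5,163.5]): print((proj(t,[p])-[280,135]+.5)*12-.5,(proj(s,[p])-[280,185]+.5)*9-.5)
crop(t,'tq',300,138,25,30,20);crop(s,'sq',300,225,35,32,20)
"
```

```text
t 13.85 tcp [558.8  27.4 251.8] F [-0.2 -0.2 -0.1] T [ 0.02  0.32 -0.01] gap 88.1 q [ 0.03  0.15 -0.21  2.07  0.19  0.56  1.25]
 z [ 3.745e-01  6.000e-04 -9.272e-01] y [0.e+00 1.e+00 7.e-04] yaw_y 90.0
knob (array([645.67157645,  26.78514847, 199.07740752]), np.float64(2.11682950494611))
-y end top edge (array([629.38016837,  11.97965272, 185.93493095]), np.float64(1.980282082300719))
-y end top edge (array([627.40686191,  13.29996992, 195.30842831]), np.float64(0.9243510876186405))
knob/bar joint (array([638.94324066,  27.83223634, 203.64492478]), np.float64(1.8026261507720494))
[[388.91778702 146.33591838]] [[309.87208871 545.4204836 ]]
[[388.21609825 376.92367801]] [[371.38701862 456.96530609]]
```

View pics/sq.png

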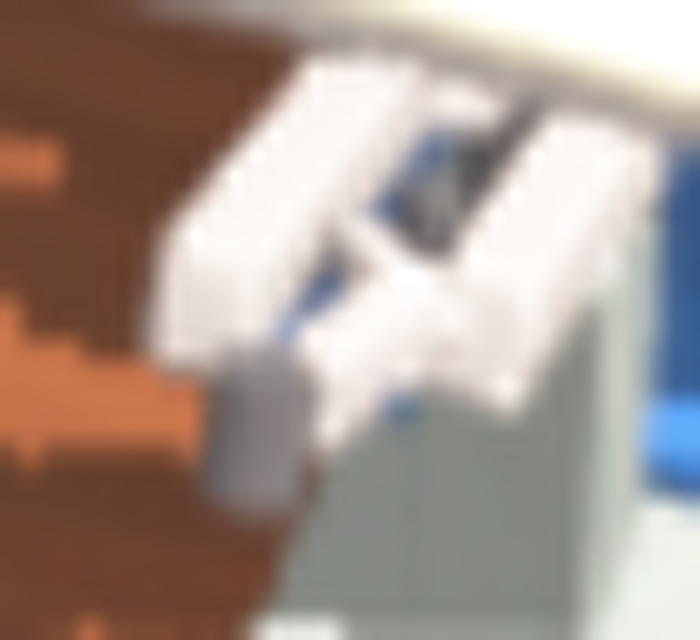

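View pics/tq.png

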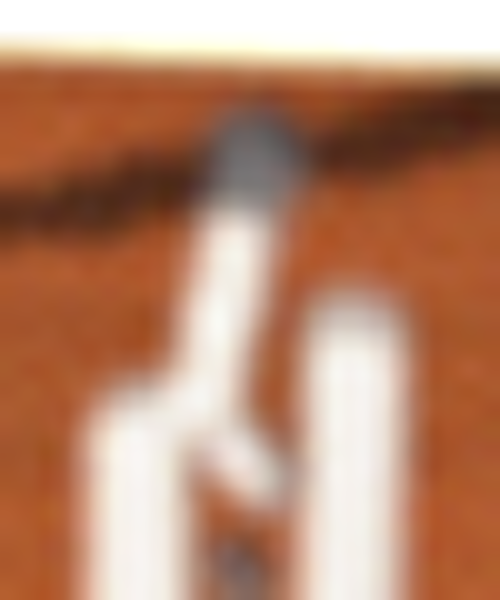

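```bash
cat >> arm.py <<'E'
    print("---")
    for t in (28,30,32,34,36): 
        c,sn=np.cos(np.radians(t)),np.sin(np.radians(t)); L=np.array([640,195]); tz=np.array([sn,-c]); tx=np.array([c,sn])
        T=L+23.7*tz; B=L+5*tz-45*tz+37.5*tx; rail=np.array([649,295])
        print(t,np.round(T,1),ik(*T,t),"body-rail",round((rail-B)@tx,1), "pre",np.round(T-90*tz,1),ik(*(T-90*tz),t))
E
python3 arm.py | sed -n '/---/,$p'
```

```text
---
28 [651.1 174.1] (array([0.4 , 1.97, 0.28]), np.float64(0.0)) body-rail 17.4 pre [608.9 253.5] (array([0.22, 2.  , 0.43]), np.float64(0.0))
30 [651.8 174.5] (array([0.4 , 1.99, 0.23]), np.float64(0.0)) body-rail 20.3 pre [606.8 252.4] (array([0.21, 2.03, 0.38]), np.float64(0.0))
32 [652.6 174.9] (array([0.39, 2.02, 0.17]), np.float64(0.0)) body-rail 23.1 pre [604.9 251.2] (array([0.2 , 2.07, 0.32]), np.float64(0.0))
34 [653.3 175.4] (array([0.39, 2.04, 0.12]), np.float64(0.0)) body-rail 25.9 pre [602.9 250. ] (array([0.19, 2.1 , 0.26]), np.float64(0.0))
36 [653.9 175.8] (array([0.39, 2.06, 0.06]), np.float64(0.0)) body-rail 28.6 pre [601.  248.6] (array([0.18, 2.13, 0.2 ]), np.float64(0.0))
```

Closing the fingers and moving to a point above and behind the lever on its −y side, with a 30° lean. By the geometry this leaves about 20 mm from the body face to the rail axis.

```bash
python3 -c "
from h import *
st(); plan([606.8,-2,252.4],down(90,30),6)
"
```

```text
t 13.85 tcp [558.8  27.4 251.8] F [-0.2 -0.2 -0.1] T [ 0.02  0.32 -0.01] gap 88.1 q [ 0.03  0.15 -0.21  2.07  0.19  0.56  1.25]
 z [ 3.745e-01  6.000e-04 -9.272e-01] y [0.e+00 1.e+00 7.e-04] yaw_y 90.0
0 [-0.0075 -0.0049  0.0029] [ 0.01 -1.33 -0.  ]
1 [-0.0074 -0.0049  0.0031] [ 0.01 -1.33 -0.  ]
2 [-0.0073 -0.0049  0.0032] [ 0.01 -1.33 -0.  ]
3 [-0.0072 -0.0049  0.0034] [ 0.01 -1.33 -0.  ]
4 [-0.0072 -0.0049  0.0036] [ 0.01 -1.33 -0.  ]
5 [-0.0071 -0.0049  0.0037] [ 0.01 -1.33 -0.  ]
```

send_rows(
  steps=[-0.0075,-0.005,0.003,0,-1.3,0,0,-0.0075,-0.005,0.003,0,-1.3,0,0,-0.0075,-0.005,0.0032,0,-1.3,0,0,-0.0072,-0.005,0.0034,0,-1.3,0,0,-0.0072,-0.005,0.0036,0,-1.3,0,0,-0.007,-0.0045,0.0037,0,-1.3,0,0,0,0,0,0,0,0,0,0,0,0,0,0,0,0],
)

```text
clock: 14.52
tcp_pos: [606.9, -2.0, 252.1]
tool_rot: [0.0, 0.967, 0.0, 0.256]
wrist_force: [0.1, -0.0, 0.2]
finger_gap: 36.8
```

```bash
python3 -c "
from h import *
s=cam('scene');t=cam('top');st(); plan([651.8,-2,174.5],down(90,30),5)
crop(s,'sr',270,150,110,100,6);crop(t,'tr',260,125,110,90,6)
"
```

```text
t 14.62 tcp [607.2  -1.5 252.9] F [-0.4 -0.4 -0.2] T [ 0.03  0.41 -0.05] gap 28.7 q [ 0.06  0.18 -0.18  2.08  0.23  0.37  1.27]
 z [ 0.4969  0.0012 -0.8678] y [-4.0e-04  1.0e+00  1.1e-03] yaw_y 90.03
0 [ 0.0001 -0.0001  0.018 ] [ 0.01 -0.04 -0.  ]
1 [ 0.0001 -0.0001  0.018 ] [ 0.01 -0.04 -0.  ]
2 [ 0.0001 -0.0001  0.018 ] [ 0.01 -0.04 -0.  ]
3 [ 0.0001 -0.0001  0.018 ] [ 0.01 -0.04 -0.  ]
4 [ 0.0001 -0.0001  0.018 ] [ 0.01 -0.04 -0.  ]
```

View pics/sr.png

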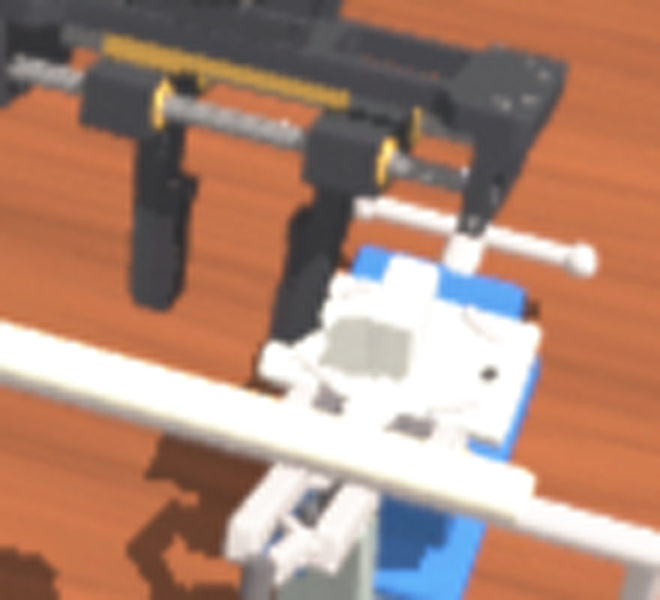

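View pics/tr.png

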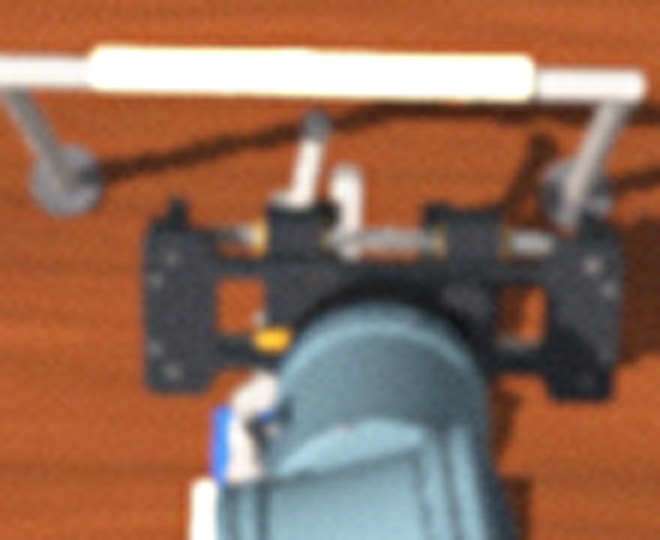

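```bash
python3 -c "
from h import *
s=cam('scene')
z=np.array([.497,0,-.868]);x=np.array([-.868,0,-.497]);c=np.array([607.2,-1.5,252.9])
for k in (0,10,18.7,28):
  for yy in (-24,24): print(k,yy,(proj(s,[c-k*z+[0,yy,0]])-[270,150]+.5)*6-.5)
crop(s,'ss',285,165,60,50,13)
"
```

```text
0 -24 [[153.30096835 366.16498375]]
0 24 [[283.10243343 402.47515861]]
10 -24 [[157.09814865 340.62801772]]
10 24 [[287.65512324 376.82152764]]
18.7 -24 [[160.43473335 318.1857498 ]]
18.7 24 [[291.65655268 354.27414116]]
28 -24 [[164.03596844 293.96034539]]
28 24 [[295.97639446 329.93254001]]
```

View pics/ss.png

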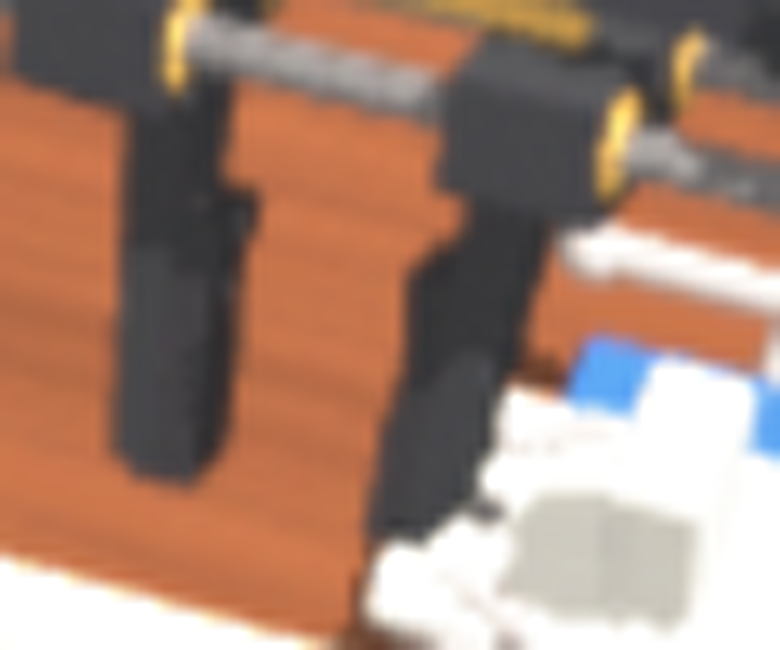

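send_rows(
  steps=[0,-0.001,0.018,0,0,0,0,0,-0.001,0.018,0,0,0,0,0,-0.001,0.014,0,0,0,0,0,0,0.01,0,0,0,0,0,0,0,0,0,0,0],
)

```text
clock: 15.08
tcp_pos: [637.2, -4.5, 199.7]
tool_rot: [-0.0, 0.967, 0.001, 0.257]
wrist_force: [-0.2, 0.5, 0.0]
finger_gap: 0.7
```

```bash
python3 -c "
from h import *
s=cam('scene');t=cam('top');st(); plan([651.8,-5,174.5],down(90,30),3)
crop(s,'st',270,150,110,100,6);crop(t,'tt',260,125,110,90,6)
"
```

```text
t 15.18 tcp [637.4  -4.5 201.6] F [-0.3 -0.5  0.4] T [-0.02  0.44  0.02] gap 0.2 q [ 0.01  0.31 -0.12  2.07  0.31  0.26  1.2 ]
 z [ 0.498   0.0011 -0.8672] y [-4.e-04  1.e+00  1.e-03] yaw_y 90.02
0 [ 0.0004 -0.0002  0.0102] [ 0.02 -0.04 -0.  ]
1 [ 0.0004 -0.0002  0.0102] [ 0.02 -0.04 -0.  ]
2 [ 0.0004 -0.0002  0.0102] [ 0.02 -0.04 -0.  ]
```

View pics/st.png

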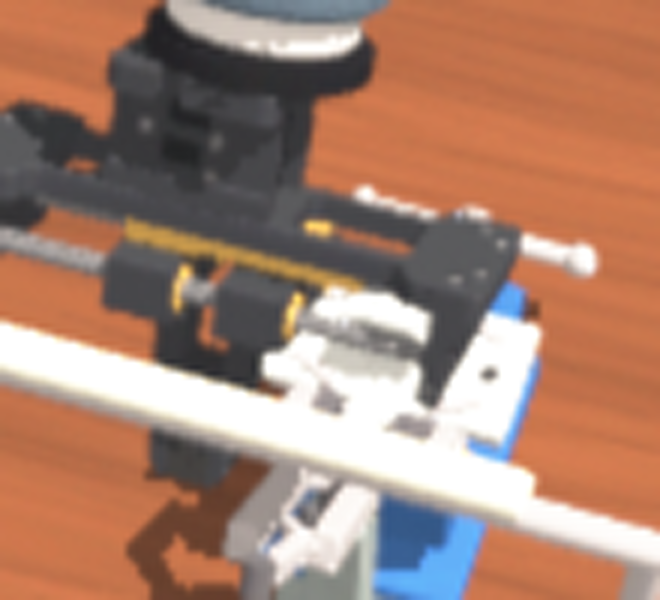

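View pics/tt.png

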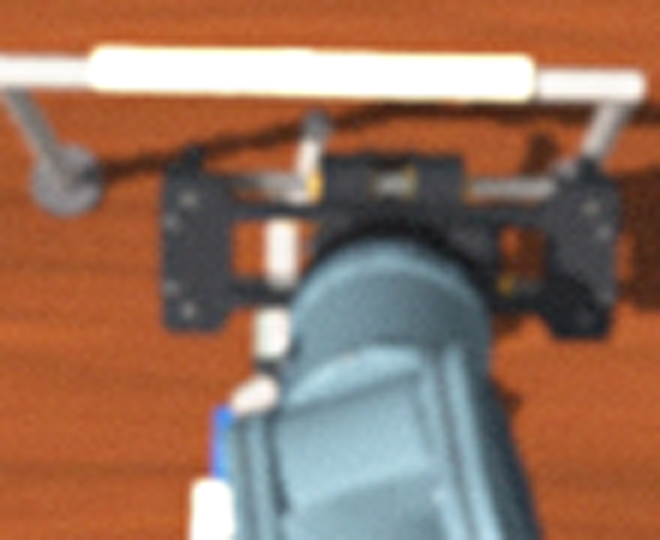

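send_rows(
  steps=[0,0,0.01,0,0,0,0,0,0,0.01,0,0.5,0,0,0,0,0.006,0,0.5,0,0,0,0,0,0,0,0,0],
)

```text
clock: 15.52
tcp_pos: [650.9, -4.8, 177.9]
tool_rot: [0.0, 0.969, 0.001, 0.249]
wrist_force: [0.2, 0.2, 0.6]
finger_gap: 0.5
```

```bash
python3 -c "
from h import *
s=cam('scene');t=cam('top');st(); plan([651.8,-5,174.5],down(90,29),1)
crop(s,'su',270,180,80,80,8);crop(t,'tu',280,125,70,60,11)
"
```

```text
t 15.62 tcp [650.6  -4.8 178.8] F [ 0.5 -0.5  0.6] T [-0.02  0.45 -0.03] gap 0.6 q [ 0.01  0.37 -0.11  2.04  0.33  0.25  1.19]
 z [ 0.4828  0.0009 -0.8757] y [1.e-04 1.e+00 1.e-03] yaw_y 90.0
0 [ 0.001  -0.0002  0.0043] [ 0.05 -0.13 -0.03]
```

View pics/su.png

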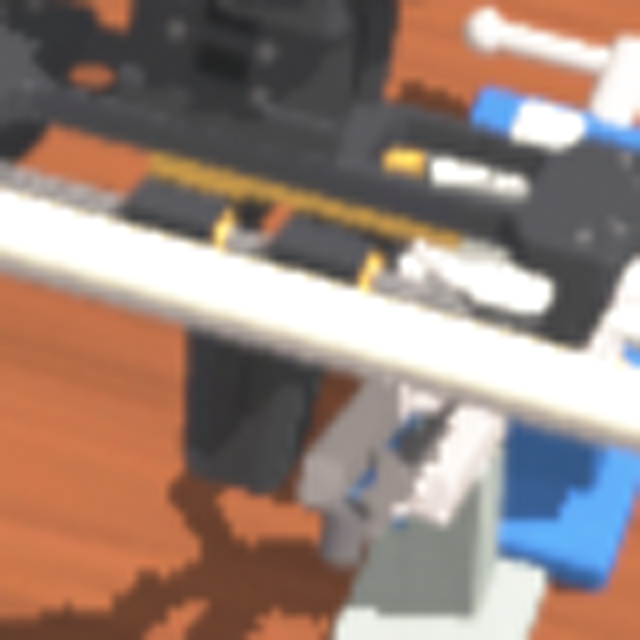

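View pics/tu.png

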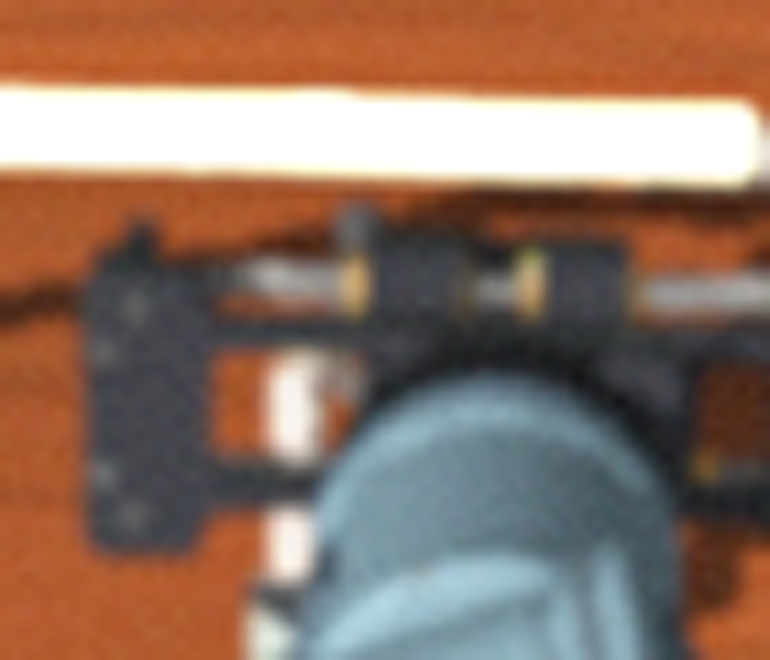

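send_rows(
  steps=[0,0,0.003,0,0,0,0,0,0.003,0.003,0,0,0,0,0,0.004,0,0,0,0,0,0,0.002,0,0,0,0,0,0,0,0,0,0,0,0],
)

```text
clock: 16.03
tcp_pos: [653.4, 5.4, 173.9]
tool_rot: [-0.001, 0.968, 0.001, 0.25]
wrist_force: [0.1, -0.3, -0.4]
finger_gap: 0.4
```

```bash
python3 -c "
from h import *
st();s=cam('scene');st()
crop(s,'sv',270,180,80,80,8)
"
```

```text
t 16.03 tcp [653.4   5.4 173.9] F [ 0.1 -0.3 -0.4] T [ 0.07  0.51 -0.06] gap 0.4 q [-0.03  0.38 -0.08  2.04  0.34  0.24  1.15]
 z [ 0.4834  0.0017 -0.8754] y [-0.0014  1.      0.0012] yaw_y 90.08
t 16.08 tcp [653.4   4.9 174. ] F [-0.1  1.1 -0.2] T [-0.    0.54 -0.01] gap 0.3 q [-0.03  0.38 -0.08  2.04  0.34  0.24  1.15]
 z [ 0.4834  0.0014 -0.8754] y [-0.0011  1.      0.001 ] yaw_y 90.07
```

View pics/sv.png

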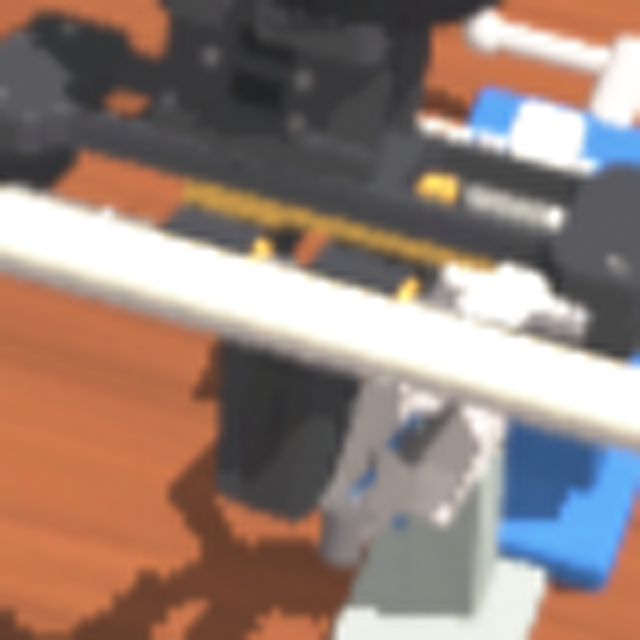

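The finger sits just on the −y side of the knob. Pushing +y in small rows.

send_rows(
  steps=[0,0.003,0,0,0,0,0,0,0.003,0,0,0,0,0,0,0.003,0,0,0,0,0,0,0.003,0,0,0,0,0],
)

```text
clock: 16.42
tcp_pos: [653.9, 15.9, 174.3]
tool_rot: [0.0, 0.968, 0.0, 0.25]
wrist_force: [1.4, -1.6, 0.8]
finger_gap: 0.5
```

send_rows(
  steps=[0,0.003,0,0,0,0,0,0,0.003,0,0,0,0,0,0,0.003,0,0,0,0,0],
)

```text
clock: 16.67
tcp_pos: [653.5, 25.0, 174.0]
tool_rot: [0.0, 0.968, 0.0, 0.25]
wrist_force: [0.6, -3.3, 0.6]
finger_gap: 0.5
```

```bash
python3 -c "
from h import *
st();s=cam('scene');st()
crop(s,'sw',270,180,80,80,8)
"
```

```text
t 16.67 tcp [653.5  25.  174. ] F [ 0.6 -3.3  0.6] T [-0.49  0.22 -0.25] gap 0.5 q [-0.11  0.38 -0.04  2.04  0.36  0.24  1.09]
 z [ 4.834e-01  3.000e-04 -8.754e-01] y [6.e-04 1.e+00 7.e-04] yaw_y 89.97
t 16.72 tcp [653.4  26.  173.9] F [ 0.9 -1.7  1.1] T [-0.31  0.22 -0.13] gap 0.5 q [-0.11  0.38 -0.04  2.04  0.36  0.24  1.09]
 z [ 0.4833  0.0012 -0.8754] y [-6.e-04  1.e+00  1.e-03] yaw_y 90.03
```

View pics/sw.png

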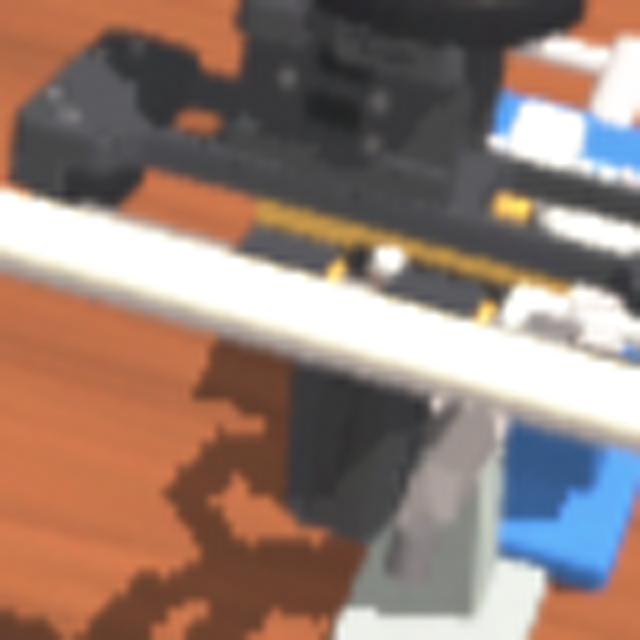

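send_rows(
  steps=[0,0.003,0,0,0,0,0,0,0.003,0,0,0,0,0,0,0.002,0,0,0,0,0],
)

```text
clock: 16.97
tcp_pos: [653.0, 34.4, 173.5]
tool_rot: [-0.0, 0.968, 0.001, 0.249]
wrist_force: [0.6, 0.3, 0.8]
finger_gap: 0.1
```

```bash
python3 -c "
from h import *
st();s=cam('scene');st()
crop(s,'sx',270,180,80,80,8)
"
```

```text
t 16.97 tcp [653.   34.4 173.5] F [0.6 0.3 0.8] T [-0.14  0.41 -0.12] gap 0.1 q [-0.14  0.38 -0.03  2.04  0.37  0.24  1.07]
 z [ 0.4827  0.0018 -0.8758] y [-0.0012  1.      0.0014] yaw_y 90.07
t 17.02 tcp [653.   34.8 173.5] F [ 0.1 -0.4  0.9] T [-0.03  0.45 -0.01] gap 0.7 q [-0.14  0.38 -0.03  2.04  0.37  0.24  1.07]
 z [ 0.4828  0.0022 -0.8757] y [-0.0019  1.      0.0015] yaw_y 90.11
```

View pics/sx.png

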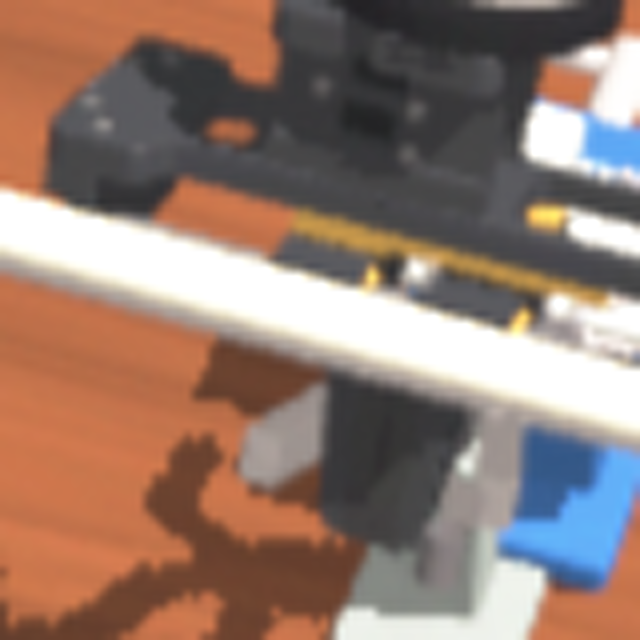

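The pliers have sprung open (−y handle now at crop (270,450)) and the push force is gone. I'll back off −y a little, then withdraw along the tool axis.

send_rows(
  steps=[0,-0.004,0,0,0,0,0,0,-0.003,0,0,0,0,0,0,0,-0.015,0,0,0,0,0,0,-0.025,0,0,0,0,0,0,-0.03,0,0,0,0,0,0,-0.03,0,0,0,0,0,0,-0.03,0,0,0,0],
)

```text
clock: 17.6
tcp_pos: [589.5, 25.5, 288.5]
tool_rot: [0.0, 0.968, 0.0, 0.249]
wrist_force: [1.6, -0.1, -0.5]
finger_gap: 0.8
```

```bash
python3 -c "
from h import *
st(); plan([480,200,300],down(90,10),10)
"
```

```text
t 17.6 tcp [589.5  25.5 288.5] F [ 1.6 -0.1 -0.5] T [0.02 0.44 0.04] gap 0.8 q [-0.01  0.11 -0.16  2.07  0.22  0.48  1.23]
 z [ 4.826e-01  5.000e-04 -8.758e-01] y [5.e-04 1.e+00 9.e-04] yaw_y 89.97
0 [ 0.0091  0.0174 -0.0063] [ 0.    1.89 -0.  ]
1 [ 0.0093  0.0174 -0.006 ] [ 0.    1.89 -0.  ]
2 [ 0.0094  0.0174 -0.0057] [ 0.    1.89 -0.  ]
3 [ 0.0096  0.0174 -0.0054] [ 0.    1.89 -0.  ]
4 [ 0.0098  0.0174 -0.0051] [ 0.    1.89 -0.  ]
5 [ 0.01    0.0174 -0.0047] [ 0.    1.89 -0.  ]
6 [ 0.0101  0.0174 -0.0044] [ 0.    1.89 -0.  ]
7 [ 0.0102  0.0174 -0.0041] [ 0.    1.89 -0.  ]
8 [ 0.0104  0.0175 -0.0037] [ 0.    1.89 -0.  ]
9 [ 0.0105  0.0175 -0.0034] [ 0.    1.89 -0.  ]
```

send_rows(
  steps=[0.0095,0.017,-0.006,0,1.9,0,0,0.0095,0.017,-0.006,0,1.9,0,0,0.0095,0.017,-0.006,0,1.9,0,0,0.0095,0.017,-0.0055,0,1.9,0,0,0.01,0.017,-0.005,0,1.9,0,0,0.01,0.017,-0.0045,0,1.9,0,0,0.01,0.017,-0.004,0,1.9,0,0,0.01,0.017,-0.004,0,1.9,0,0],
)

```text
clock: 18.27
tcp_pos: [502.0, 162.3, 296.2]
tool_rot: [0.0, 0.993, 0.0, 0.118]
wrist_force: [-0.2, 0.5, 0.4]
finger_gap: 0.4
```

send_rows(
  steps=[0.01,0.025,-0.004,0,1.5,0,0,0.01,0.025,-0.004,0,1.5,0,0,0.01,0.025,-0.004,0,0,0,0,0.01,0.025,0,0,0,0,0,0,0,0,0,0,0,0],
)

```text
clock: 18.68
tcp_pos: [458.5, 267.3, 299.7]
tool_rot: [-0.003, 0.996, 0.002, 0.093]
wrist_force: [-0.8, -0.7, 1.3]
finger_gap: 0.5
```

```bash
python3 -c "
from h import *
st();s=cam('scene');t=cam('top')
crop(t,'ty',270,130,80,110,6);crop(s,'sy',290,170,80,90,8);cv2.imwrite('pics/tfull.png',t['image']);crop(t,'tz',288,185,45,45,16)
"
```

```text
t 18.68 tcp [458.5 267.3 299.7] F [-0.8 -0.7  1.3] T [0.06 0.19 0.05] gap 0.5 q [-0.36  0.17 -0.37  1.87  0.22  0.98  0.75]
 z [ 0.1848  0.005  -0.9828] y [-0.0069  1.      0.0038] yaw_y 90.4
```

View pics/sy.png

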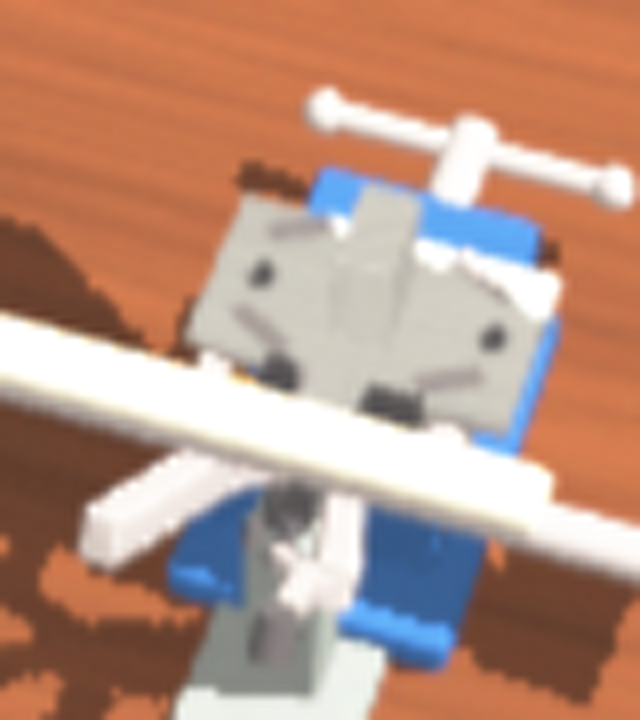

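View pics/tz.png

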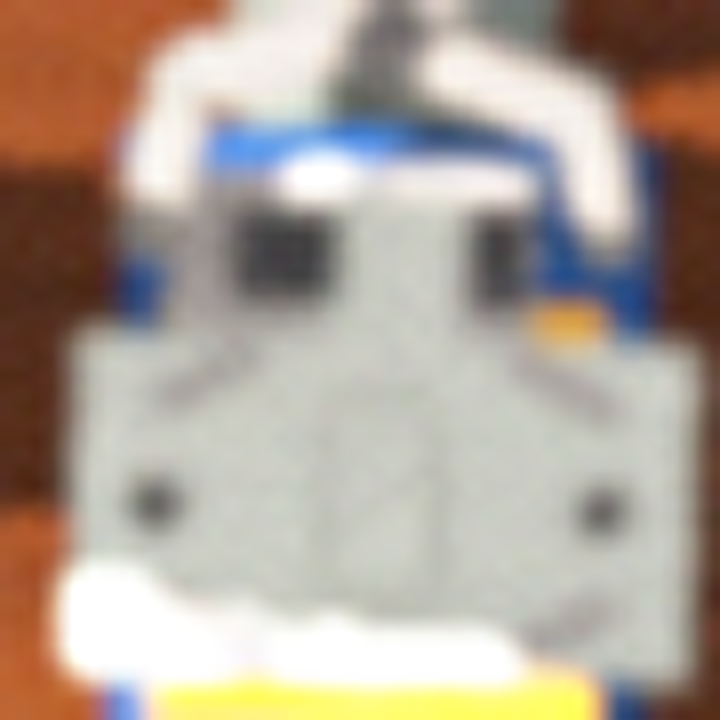

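View pics/tfull.png

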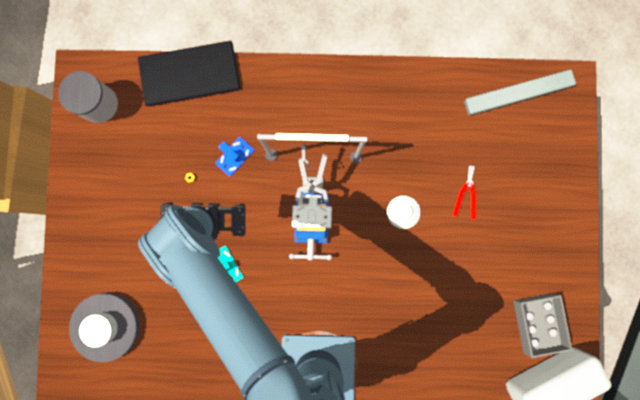

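The plate is still seated, the pliers are open again, and the keeper has moved. I want a closer look at the keeper.

```bash
python3 -c "
from h import *
s=cam('scene');t=cam('top');st()
a=cv2.imread('pics/top0.png'); b=t['image']
A=a[190:216,290:332];B=b[190:216,290:332]
cv2.imwrite('pics/cmp_t.png',cv2.resize(np.vstack([A,B]),None,fx=11,fy=11,interpolation=cv2.INTER_CUBIC))
a=cv2.imread('pics/scene0.png'); b=s['image']
A=a[205:230,310:360];B=b[205:230,310:360]
cv2.imwrite('pics/cmp_s.png',cv2.resize(np.vstack([A,B]),None,fx=11,fy=11,interpolation=cv2.INTER_CUBIC))
print(b.shape); print(t['image'][196:206,296:324].min(axis=2))
for y in (27-12,27+12,27): print(proj(t,[[460+40,y,98],[460+57,y,98]]))
"
```

```text
t 18.88 tcp [461.4 260.6 299.6] F [ 0.2 -0.1 -0.4] T [-0.04  0.13  0.01] gap 0.6 q [-0.36  0.17 -0.36  1.87  0.22  0.98  0.75]
 z [ 1.855e-01 -1.000e-04 -9.827e-01] y [1.6e-03 1.0e+00 2.0e-04] yaw_y 89.91
(400, 640, 3)
[[162 211 221 201 175 151 153 153 152 173 206 234 241 233 208 190 188 188
  195 207 233 237 237 233 218 172 129 184]
 [122 158 175 169 154 147 138 130 129 133 148 164 177 187 186 181 183 187
  185 199 211 208 200 198 188 150 101 146]
 [108 127 136 141 140 137 119 104  91  93  96  99 128 160 184 185 185 187
  191 193 181 153 126 120 123 111  70  95]
 [114 125 132 136 143 135 111  84  73  69  66  77 104 153 185 189 191 195
  194 195 170 132  87  79  93  88  62  67]
 [114 124 129 137 142 135 111  80  68  64  66  69 107 150 187 193 191 192
  193 190 168 126  75  68  89  93  61  54]
 [ 78  97 119 146 146 137 112  77  65  67  64  70  98 149 181 191 194 192
  194 187 171 123  85  77  92  96  61  48]
 [ 54  71 116 152 154 138 118  89  74  72  71  82 113 151 184 193 194 197
  192 190 170 123  84  77  83  88  59  42]
 [ 45  76 125 148 152 147 134 110  96 101 102 110 131 167 187 192 192 195
  196 194 169 124  96  85  97 105  97  97]
 [ 70  98 132 150 156 152 148 139 139 137 138 149 166 182 195 190 191 196
  196 188 170 142 129 118 117 111  94  81]
 [118 131 148 166 165 162 159 158 159 165 167 170 179 191 192 196 195 196
  197 189 180 164 154 150 143 120  95  84]]
[[315.79911639 202.12333981]
 [315.93453887 196.1967733 ]]
[[307.40925949 201.93572994]
 [307.55101696 196.00999345]]
[[311.60393612 202.02952992]
 [311.74252675 196.10336806]]
```

View pics/cmp_t.png

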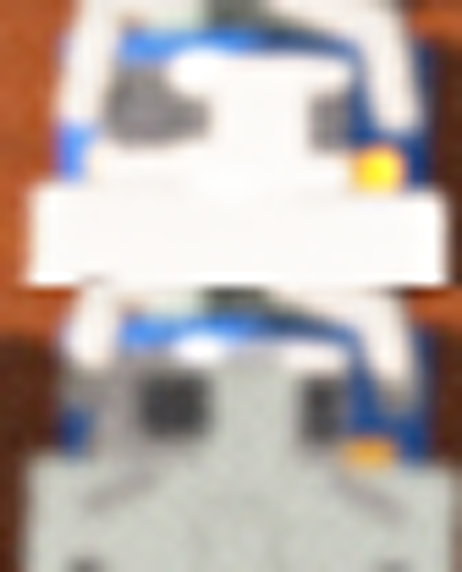

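View pics/cmp_s.png

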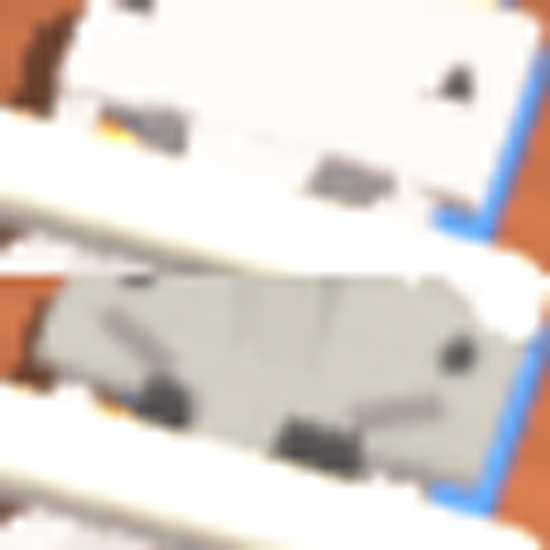

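The keeper's edges have shifted by about 3 px (≈ 8.5 mm) in both views. The arm's shadow falls on it, so I'll move the arm further off for a clean before/after comparison.

send_rows(
  steps=[0.013,0.024,-0.003,0,0,0,0,0.013,0.024,-0.003,0,0,0,0,0.013,0.024,-0.003,0,0,0,0,0.013,0.024,-0.003,0,0,0,0,0.013,0.024,-0.003,0,0,0,0,0.013,0.024,-0.003,0,0,0,0,0.013,0.024,0,0,0,0,0,0.013,0.024,0,0,0,0,0],
)

```text
clock: 19.55
tcp_pos: [356.3, 453.8, 298.4]
tool_rot: [0.001, 0.996, 0.0, 0.094]
wrist_force: [0.7, -0.3, -0.2]
finger_gap: 0.8
```

send_rows(
  steps=[0.013,0.024,0,0,0,0,0,0.013,0.024,0,0,0,0,0,0.013,0.024,0,0,0,0,0,0.013,0.024,0,0,0,0,0,0,0,0,0,0,0,0],
)

```text
clock: 19.97
tcp_pos: [301.2, 553.3, 287.8]
tool_rot: [-0.002, 0.996, 0.001, 0.092]
wrist_force: [-1.3, -0.3, -0.6]
finger_gap: 0.7
```

```bash
python3 -c "
from h import *
s=cam('scene');t=cam('top');st()
a=cv2.imread('pics/top0.png'); b=t['image']
A=a[190:216,290:332];B=b[190:216,290:332]
cv2.imwrite('pics/cmp_t2.png',cv2.resize(np.vstack([A,B]),None,fx=11,fy=11,interpolation=cv2.INTER_CUBIC))
a2=cv2.imread('pics/scene0.png'); b2=s['image']
A=a2[205:230,310:360];B=b2[205:230,310:360]
cv2.imwrite('pics/cmp_s2.png',cv2.resize(np.vstack([A,B]),None,fx=11,fy=11,interpolation=cv2.INTER_CUBIC))
print(a[197:203,296:324].min(axis=2)); print(b[197:203,296:324].min(axis=2))
cv2.imwrite('pics/sfull.png',b2); cv2.imwrite('pics/tfull2.png',b)
"
```

```text
t 20.07 tcp [304.9 549.6 288.2] F [ 0.5 -0.7 -0.4] T [-0.01  0.15 -0.02] gap 0.3 q [-0.88  0.43 -0.48  1.58  0.41  1.16  0.09]
 z [ 1.854e-01 -2.000e-04 -9.827e-01] y [ 2.e-04  1.e+00 -2.e-04] yaw_y 89.99
[[214 234 230 198 146 127 137 136 148 191 237 248 248 247 247 248 248 247
  247 249 247 242 237 232 221 190 134 183]
 [222 236 223 173 126 120 137 140 137 156 189 211 219 236 244 248 247 247
  247 246 245 232 205 185 172 138  97 162]
 [232 235 216 168 125 130 137 140 137 138 141 155 178 222 243 247 247 246
  247 247 242 225 170 142 130 106  77 139]
 [227 235 214 166 133 136 144 143 138 133 131 144 160 213 243 248 248 247
  247 248 244 223 164 135 128 108  66 110]
 [170 186 185 172 144 137 136 136 135 130 135 145 165 217 244 248 247 248
  247 248 244 225 170 136 126 100  61  75]
 [114 133 179 194 169 151 151 146 147 153 166 182 197 232 245 248 248 247
  248 249 246 227 165 136 127  98  54  60]]
[[210 235 233 205 165 147 139 142 167 204 235 241 248 252 252 253 255 255
  255 255 255 242 231 235 225 187 138 183]
 [227 235 229 198 160 137 132 136 148 174 187 193 216 238 246 254 255 255
  255 255 255 232 188 182 172 140 101 161]
 [234 239 222 194 158 142 132 136 139 143 143 147 158 188 228 251 255 255
  255 255 255 222 152 144 133 104  78 142]
 [229 236 230 208 187 175 156 141 140 134 139 136 137 160 209 251 255 255
  255 255 255 214 144 134 130 107  68 115]
 [176 189 214 232 235 229 191 155 136 139 136 138 132 163 212 251 255 255
  255 255 255 201 142 134 128 103  56  76]
 [109 142 218 241 248 246 227 172 147 143 149 156 170 208 239 254 255 255
  255 255 253 206 148 136 127 103  56  64]]
```

View pics/cmp_t2.png

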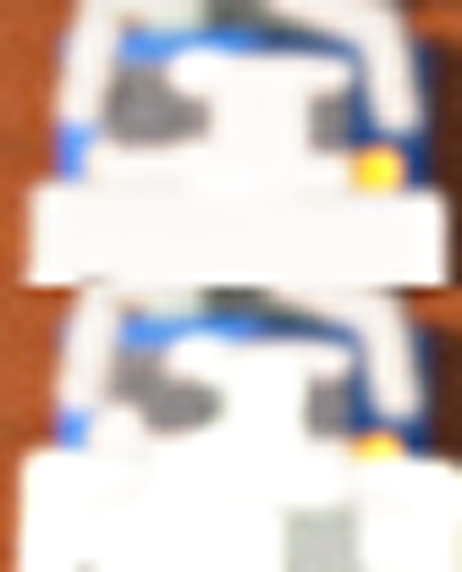

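View pics/cmp_s2.png

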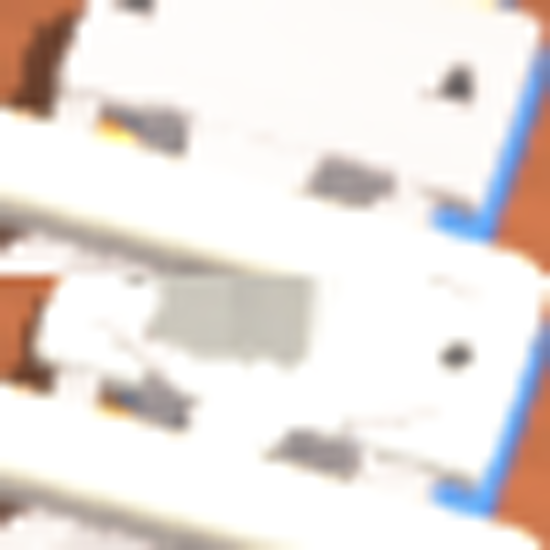

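View pics/sfull.png

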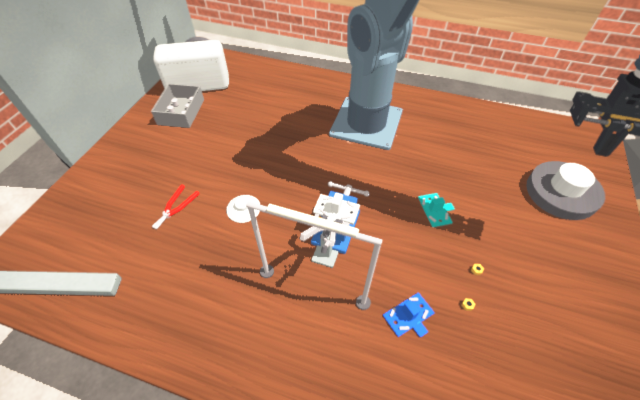

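The clean comparison shows the keeper's +y edge moved about 8.5–9 mm (top 298.5→302 px, scene 345.9→343.2 px). The plate is flat on its pins, the pliers are open, and the bystanders haven't moved. Handing in.

```bash
python3 -c "
from h import *
t=cam('top'); a=cv2.imread('pics/top0.png')
for (x,y,w,h) in ((380,190,45,45),(180,168,20,20),(450,160,35,65),(176,204,17,17)):
    d=np.abs(a[y:y+h,x:x+w].astype(int)-t['image'][y:y+h,x:x+w]).max(axis=2); print((d>60).sum())
st(); r.job_done(); print('done')
"
```

```text
0
0
0
0
t 20.12 tcp [305.9 548.7 288.5] F [ 0.4 -0.1 -0.2] T [0.01 0.17 0.02] gap 0.6 q [-0.88  0.43 -0.48  1.58  0.41  1.16  0.09]
 z [ 1.862e-01 -7.000e-04 -9.825e-01] y [ 1.9e-03  1.0e+00 -3.0e-04] yaw_y 89.89
the job is handed in; nothing more can be done
done
```

The job is done and handed in at about 20 s of the 70 s. The plate is on the seat, the keeper is across its tongue, and the pliers locked and were then released with the lever.

**What I did**
- **Plate:** I gripped it by the lug and lowered it over both pins. A slight rub at one pin was cleared by moving 0.8 mm sideways.
- **Squeeze:** I squeezed the handles at a 25° lean, eased to 22°, with up to 55 N. They stayed locked after I let go.
- **Release:** I pushed the lever +y under the rail at about a 29° lean, with about 3 N, until the handles sprang open. Then I withdrew the arm.

**Last checks**
- **Seating:** The fingertip height was exactly 90 mm above where the plate was picked up, with 7 N pushing back. Both pins still showed through the holes in the last pictures.
- **Keeper:** It shifted about 3 px in both views, which is 7.5–9.5 mm depending on which edge I measured, against 8.5 mm for full travel. Its overlap on the tongue is partly hidden by glare and the rail, so I inferred full travel from this shift.
- **Bystanders:** The pulley, both nuts and the circlip pliers showed no change in the top view, and the robot was touching nothing.

**Disagreements**
- The visible finger ends were about 19 mm short of the reported TCP, so I worked 6–12 mm deeper at the handles and lever.
- The two cameras differed by 1–3 mm on the plate and seat positions.
- The first try at a 35° lean stopped at 32°, with joint 6 close to its limit.

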